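# Strip the sink strainer and pack the tap parts caddy

## Task

Pack the tap parts for the glass washer. Set the strainer collar down over the upright post so that its loose perforated plate is pushed up out of it, then put the plate flat in the middle-sized cell of the grey caddy, the collar flat in the largest cell, the flared spout standing in the narrowest cell and the long tap handle lying in the full-length trough. Leave the short tap handle, the straight threaded shank and the closed domed plug where they are.

Things in the scene. Friction and masses are not known exactly. Their poses are not given: they have to be found in the camera images.
- caddy: Shallow grey plastic caddy, fixed to the bar, 232 (its x) x 163 (its y) x 16 mm high; floor 4 mm thick, walls 3 mm thick and 16 mm high. Origin: centre of its underside. At its +y side a trough runs its full length (inside 226 x 54 mm, centre x 0, y +51.5 mm). At its -y side three cells in a row, all 100 mm long along y, centres at y -28.5 mm: the largest (88 mm along x, centre x -69 mm), the middle one (72 mm, centre x +14 mm), the narrowest (60 mm, centre x +83 mm).
- post: Dark steel push-out post, fixed to the bar: round foot 76 mm across and 5 mm thick, with an upright pin 24 mm in diameter whose flat top is 48 mm above the bar. Origin: centre of the foot's underside, z up.
- collar: Dark steel strainer collar, a plain ring 60 mm outside and 24 mm high, bore 50 mm, with an inward lip at the bottom 4 mm thick that leaves a 40 mm hole (so it passes over the post's pin and rests on its foot). Starts on the bar with the plate lying inside. Origin: centre of its underside, z up. 0.14 kg.
- plate: Loose round perforated steel plate, 46 mm across, 12 mm thick, dark dots on top. At the start it lies on the collar's lip inside the collar, its top 8 mm below the rim, too deep and close to be gripped there. Lowered over the post the collar slides down past it and the plate stays on top of the pin. Origin: centre of its underside, z up. 0.09 kg.
- plug: Look-alike, leave: closed dark steel drain plug, 60 mm across, 24 mm high, smooth domed top with no opening. Origin: centre of its underside.
- spout: Brass tap spout standing upright, 62 mm tall: flared foot 36 mm across (10 mm high, narrowing up to 20 mm), above it a straight neck 20 mm in diameter. Origin: centre of its underside, z up. 0.13 kg.
- shank: Look-alike, leave: straight brass shank standing upright, 62 mm tall, 26 mm in diameter all the way, thread rings near its foot, no flare. Origin: centre of its underside.
- long_handle: Black tap handle lying flat, 145 mm long along its x, 26 mm high: steel end 25 mm at -x, then a straight body 80 mm long and 24 mm wide (x -47 to +33 mm), then a head 40 mm long and 32 mm wide at +x. Origin: under the middle of its length, on its underside. 0.16 kg.
- short_handle: Look-alike, leave: the same kind of black tap handle, but only 85 mm long. Origin: under the middle of its length, on its underside.
Not all that is in view belongs to the job. What is shaped like the collar but blue is not meant.

How it is judged (in metres and radians):
On the way:
1. the collar is down on the post's foot and the plate rests on top of the pin (z of plate in the frame of post above 0.044 m and horizontal distance between each of plate, collar and post below 0.014 m and z of collar in the frame of post below 0.012 m), for 0.2 s.
At the end, for the whole second after the job is handed in: Collar, plate and spout each released and at rest on the floor of their own cell (origin inside the cell and within 10 mm of the caddy's underside height, tilted less than 0.15 rad); long handle lying at rest in the trough, along it; short handle, shank and plug within 30 mm of where they started (x of collar in the frame of caddy between -0.087 and -0.051 m and y of collar in the frame of caddy between -0.0525 and -0.0045 m and z of each of collar, plate, spout in the frame of caddy below 0.01 m and angle between each of collar, plate, spout's own z axis and vertical below 0.15 rad and linear speed of each of collar, plate, spout, long_handle below 0.02 m/s and x of plate in the frame of caddy between -0.004 and 0.032 m and y of plate in the frame of caddy between -0.0585 and 0.0015 m and x of spout in the frame of caddy between 0.065 and 0.101 m and y of spout in the frame of caddy between -0.0645 and 0.0075 m and x of long_handle in the frame of caddy between -0.05 and 0.05 m and y of long_handle in the frame of caddy between 0.0315 and 0.0715 m and z of long_handle in the frame of caddy below 0.014 m and angle between the x axis of long_handle and the x axis of caddy, either way round below 0.25 rad and distance of each of short_handle, shank, plug from where it was at the start of the episode below 0.03 m); the robot touches nothing.
It fails at once if a look-alike (short handle) is moved (distance of short_handle from where it was at the start of the episode above 0.03 m).
It fails at once if a look-alike (shank) is moved (distance of shank from where it was at the start of the episode above 0.03 m).
It fails at once if a look-alike (plug) is moved (distance of plug from where it was at the start of the episode above 0.03 m).
It also fails if it takes over 136 s, if anything falls off the work surface, if the arm or the gripper's body presses on something with over 40 N, if the wrist force passes 120 N, or if a joint passes its speed limit or range.

## Robot

A 6-joint arm with a two-finger parallel gripper is mounted at the origin on the work surface. World frame = base frame: x ahead of the robot, y to its left, z up, the work surface at z = 0. Lengths are in mm, angles in rad, forces in N, time in s.
With the tool pointing down it reaches from about 250 to 775 mm from the base axis. Payload 4 kg.
Tool frame: the origin (TCP) lies on the mounting face of the last link; the fingertips stand 199 mm ahead of it and the grasp point (between the pads) lies 180 mm ahead of it; z points along the fingers, x is the direction in which the jaws open and shut, and the axes are right-handed (so a half turn about z gives the same grasp; the last joint's range is limited). The gripper opens to 94 mm and grips with 3 to 60 N. Pads are 16 mm wide; open, the fingers measure 119 mm over their backs; the gripper's body (75 mm by 177 mm) begins 78 mm behind the grasp point.
Start: joints at [-1.396, 0.087, 1.371, -0, 1.684, -0.103], TCP at [150.826, -528.916, 404.706] pointing down, gripper open.
Joint ranges: [-3.1, 3.1], [-0.76, 2.03], [0.27, 2.55], [-1.08, 4.22], [0.17, 2.65], [-2.57, 2.57]. Speed limits (rad/s): [2.79, 2.79, 3.14, 3.14, 3.14, 3.14].

## Interface

Orientations are given as a unit quaternion [w, x, y, z].
In Python, from station import get_state, get_image, job_done gives the robot as it stands. The module is installed in compiled form; this text tells all that it offers.
- The arm moves only by the shell command python3 -m handwheel 'ROWS' [FORCE]. ROWS is JSON, a list of rows, each a list of 7 numbers: the shift along the tool's x, y, z in m, then the turn, a rotation vector about the tool's x, y, z in units of 10 degrees (1.0 is 10 degrees), then the opening, from -1 (shut) to 1 (fully open). A call has 1 to 20 rows; each row shifts and turns the pose as measured when the row begins, along the tool's axes as they then stand; what a row does not reach is not made up. A row lasts 1/8 s, in which the tool goes at most 62.5 mm and 10.7 degrees, less where a joint would pass 70% of its speed; a pose out of reach is approached as far as the arm can. A call with a gripper value outside its range is refused whole. The fingers move at their own pace and stop on an object; FORCE is the grip in N (left out, the last holds). Time passes only in rows, so rows that do not move let the fingers close. It gives the time, the measured TCP pose, the force and the opening at its end, in the units of the state.
- get_state(): the state, without advancing time (a new reading comes with each control period).
- get_image(name): name is "scene" or "side" or "wrist"; returns a dict with "image" (480x640x3 uint8, red, green, blue), "fx", "fy", "cx", "cy" (pixels), "world_from_camera" (4x4, takes a point from camera to world coordinates). Camera axes: x right, y up, looking along -z (the intrinsics and any distortion apply to the point x, -y, -z); pixel columns grow to the right and rows downward; lengths in mm; the calibration is good to about 2 mm. A picture is of the moment at which its call begins. There is no depth.
- job_done(): hands the job in, once; it reports no verdict.
The state is a dict: "time_s": time; "joint_pos": joint angles; "qd": joint speeds; "joint_torque": joint torques, N m; "eef_pos": TCP position; "ee_rot": TCP orientation; "wrist_force": force on the tool from outside, world axes, zero at the start; "moment": the same for the moment, N m; "grip_width": finger opening in mm.
Only numpy, scipy, OpenCV 4.12 (cv2) and the standard library are available. Lean on these libraries where they do the work, as an engineer would, in place of code of your own. Each camera call takes 0.05 s, during which the arm holds its last target.

## Working session

There is one attempt and no reset: what is moved stays moved. The work goes in short steps, Python scripts to look and compute and a shell command to move; the robot and the scene stay as the last step left them, time stands still between calls to the robot, and variables do not carry over. Pictures are saved under pics/ and viewed, and the job is handed in when it is done.

```bash
mkdir -p pics; cat > h.py <<'E'
import numpy as np, cv2
from station import get_state, get_image
def save(n,f):
    d=get_image(n); cv2.imwrite('pics/'+f,cv2.cvtColor(d['image'],cv2.COLOR_RGB2BGR)); return d
def ray(d,u,v,z):
    T=np.array(d['world_from_camera']); r=T[:3,:3]@np.array([(u-d['cx'])/d['fx'],-(v-d['cy'])/d['fy'],-1.])
    o=T[:3,3]; return o+r*(z-o[2])/r[2]
E
python3 - <<'E'
from h import *
for n in ("scene","side","wrist"):
    d=save(n,n+'0.png'); print(n,{k:np.round(np.array(v),3).tolist() for k,v in d.items() if k!='image'})
print(get_state())
E
```

```text
scene {'fx': 569.552, 'fy': 569.552, 'cx': 324.496, 'cy': 234.989, 'world_from_camera': [[-0.723, -0.546, 0.423, 1069.918], [0.691, -0.561, 0.456, 578.986], [-0.012, 0.622, 0.783, 956.064], [0.0, 0.0, 0.0, 1.0]]}
side {'fx': 619.634, 'fy': 619.634, 'cx': 321.65, 'cy': 240.272, 'world_from_camera': [[-0.892, 0.254, -0.373, 105.507], [-0.451, -0.475, 0.756, 917.795], [0.015, 0.843, 0.538, 678.61], [0.0, 0.0, 0.0, 1.0]]}
wrist {'fx': 346.011, 'fy': 346.011, 'cx': 319.398, 'cy': 244.539, 'world_from_camera': [[0.274, 0.921, 0.276, 231.792], [-0.962, 0.263, 0.077, -505.155], [-0.002, -0.286, 0.958, 383.504], [0.0, 0.0, 0.0, 1.0]]}
{'time_s': 0.15, 'joint_pos': array([-1.39607141e+00,  8.78112846e-02,  1.37190028e+00, -1.18005999e-05,
        1.68359926e+00, -1.03099945e-01]), 'qd': array([-0.00012308, -0.00054065, -0.00353657, -0.00083243, -0.00124324,
        0.00028223]), 'joint_torque': array([ 7.83291307e-04, -3.40643370e+01, -3.02792645e+01,  7.18799746e-02,
        3.05804797e-02, -1.15415478e-04]), 'eef_pos': array([ 150.82530538, -528.8318459 ,  403.76197767]), 'ee_rot': array([-5.81031924e-04,  7.98204974e-01, -6.02385326e-01, -6.32818911e-04]), 'wrist_force': array([0.51654177, 0.82075882, 0.62262349]), 'moment': array([-0.02454668,  0.03978032, -0.00852631]), 'grip_width': 93.92897045198266}
```

View pics/scene0.png

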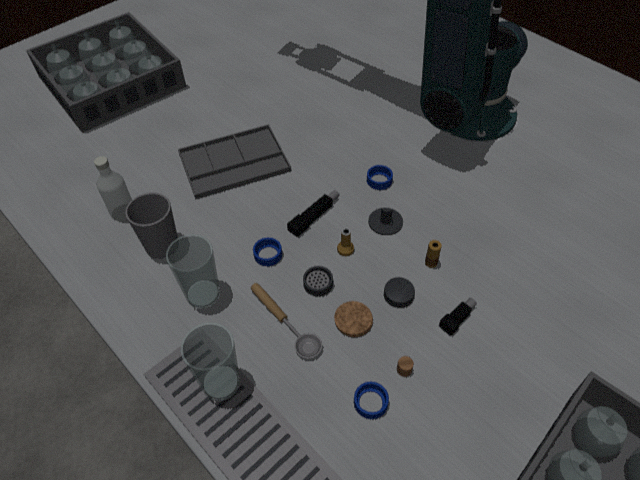

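View pics/side0.png

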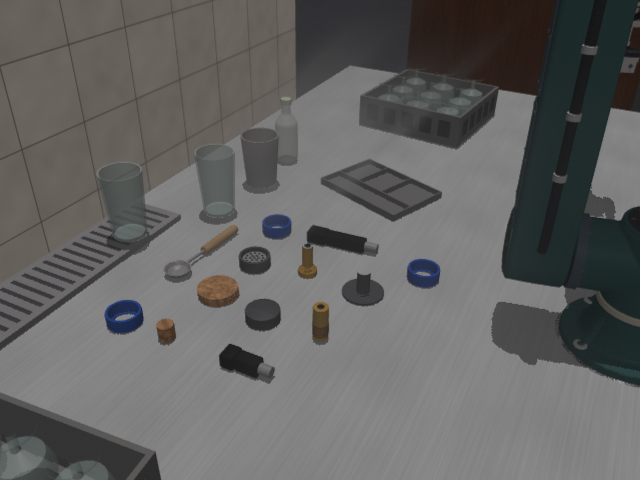

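View pics/wrist0.png

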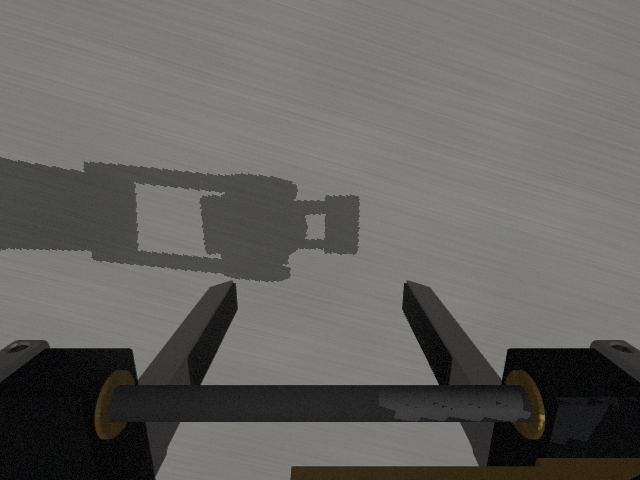

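The scene view shows the collar with its plate at (318,281), post (386,218), long handle (313,213), spout (346,243), caddy (235,160), shank (433,253), plug (399,292) and short handle (458,316). Next I measure them in both views.

```bash
python3 - <<'E'
import cv2
a=cv2.imread('pics/scene0.png');b=cv2.imread('pics/side0.png')
f=lambda i:cv2.convertScaleAbs(i,alpha=1.8)
cv2.imwrite('pics/s1.png',cv2.resize(f(a)[120:320,170:440],None,fx=2.95,fy=2.95,interpolation=3))
cv2.imwrite('pics/d1.png',cv2.resize(f(b)[150:350,200:460],None,fx=3,fy=3,interpolation=3))
from h import *
for n,roi in (('scene',(170,120,480,340)),('side',(200,150,460,390))):
    d=get_image(n); im=d['image']; g=im.max(2); hsv=cv2.cvtColor(im,cv2.COLOR_RGB2HSV)
    dark=(g<75).astype(np.uint8); br=((hsv[...,0]>8)&(hsv[...,0]<28)&(hsv[...,1]>110)).astype(np.uint8)
    for nm,m in(('dark',dark),('brass',br)):
        m=m*1; k=np.zeros_like(m); k[roi[1]:roi[3],roi[0]:roi[2]]=1
        m=cv2.morphologyEx(m*k,cv2.MORPH_CLOSE,np.ones((3,3)))
        c,_=cv2.findContours(m,0,2)
        for q in c:
            if cv2.contourArea(q)>60:
                (cx,cy),r=cv2.minEnclosingCircle(q); x,y,w,h=cv2.boundingRect(q)
                print(n,nm,(x,y,w,h),cv2.contourArea(q),ray(d,x+w/2,y+h/2,12)[:2].round())
E
```

```text
scene dark (186, 331, 25, 9) 108.5 [893.  38.]
scene dark (336, 319, 37, 19) 91.0 [674. 229.]
scene dark (439, 298, 37, 39) 593.0 [517. 348.]
scene dark (252, 290, 46, 47) 72.5 [759. 101.]
scene dark (384, 277, 31, 31) 737.0 [553. 235.]
scene dark (303, 266, 32, 31) 735.5 [649. 106.]
scene dark (425, 245, 16, 24) 234.5 [440. 225.]
scene dark (254, 239, 30, 28) 590.5 [674. -17.]
scene dark (337, 229, 18, 27) 187.0 [541.  74.]
scene dark (368, 208, 35, 27) 714.5 [439.  93.]
scene dark (170, 205, 63, 110) 2426.0 [ 785. -100.]
scene dark (287, 193, 52, 45) 846.5 [540. -28.]
scene dark (367, 167, 27, 24) 456.0 [354.  -1.]
scene dark (178, 125, 114, 74) 4961.5 [ 558. -279.]
scene dark (421, 120, 59, 52) 2239.5 [152.  42.]
scene brass (335, 302, 38, 35) 970.5 [660. 215.]
scene brass (426, 241, 15, 27) 259.5 [434. 222.]
scene brass (337, 235, 17, 21) 211.0 [547.  79.]
side dark (219, 344, 55, 35) 962.5 [514. 342.]
side dark (313, 310, 16, 29) 160.5 [453. 212.]
side dark (245, 299, 36, 32) 892.0 [550. 236.]
side dark (223, 291, 16, 14) 77.5 [623. 222.]
side dark (342, 273, 42, 33) 896.5 [430.  92.]
side dark (407, 270, 10, 16) 65.0 [364.  18.]
side dark (239, 247, 32, 27) 683.0 [647. 105.]
side dark (305, 226, 73, 28) 986.5 [533. -38.]
side dark (322, 161, 120, 60) 3337.0 [ 541. -271.]
side dark (245, 158, 9, 28) 100.0 [ 859. -209.]
side dark (268, 150, 10, 32) 127.5 [ 826. -265.]
side brass (313, 302, 16, 26) 287.0 [464. 190.]
side brass (200, 276, 38, 27) 697.0 [655. 212.]
side brass (298, 248, 19, 30) 310.5 [556.  65.]
```

```bash
true
```

```text
(no output)
```

View pics/s1.png

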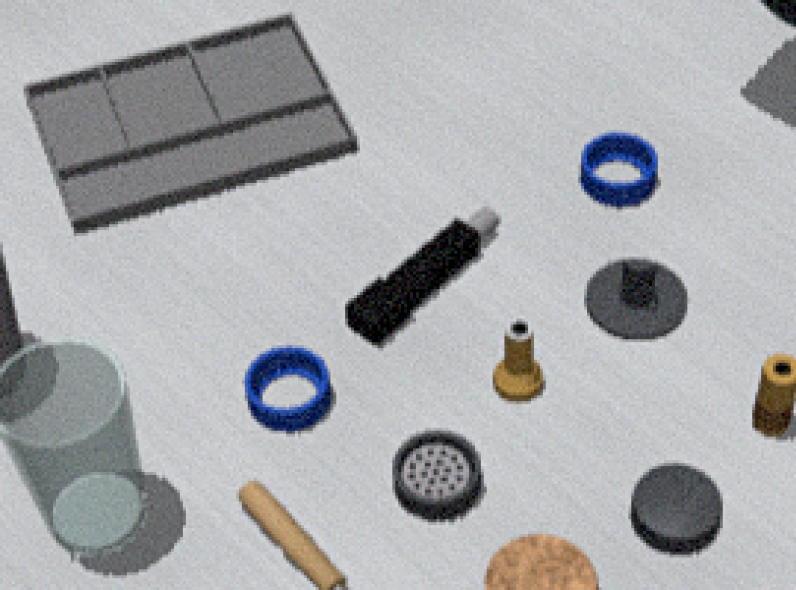

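View pics/d1.png

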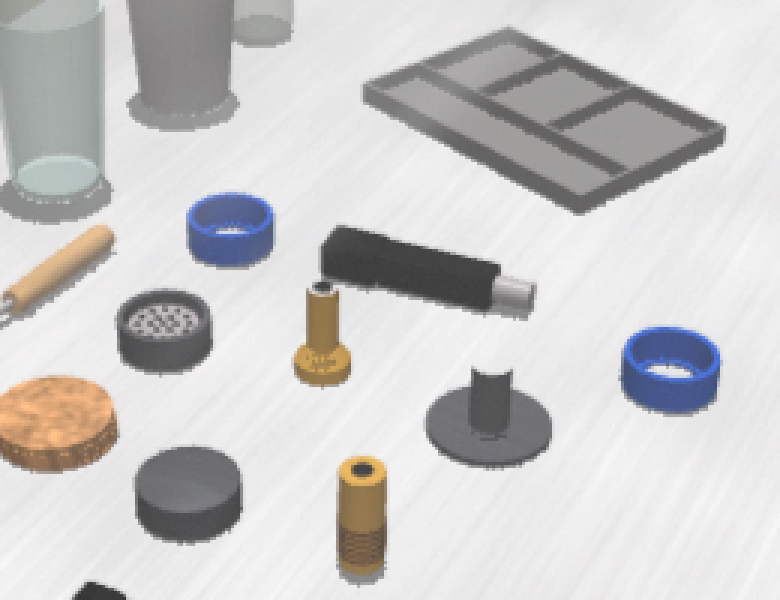

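```bash
python3 - <<'E'
from h import *
S=get_image('scene');D=get_image('side')
s=lambda u,v,z:ray(S,170+u/2.95,120+v/2.95,z)[:2].round(1)
t=lambda u,v,z:ray(D,200+u/3,150+v/3,z)[:2].round(1)
print('collar rim',s(436,470,24),t(165,325,24))
print('collar plate',s(437,472,16),t(164,322,16))
print('plug rim',s(677,503,24),t(188,485,24))
print('post foot',s(636,298,5),t(489,422,5)); print('pin top',s(640,264,48),t(491,368,48))
print('spout top',s(519,328,62),t(321,287,62),'foot',s(518,382,5),t(323,363,5))
print('shank top',s(781,367,62),t(362,468,62))
print('handle head end mid', s(362,315,26),t(332,238,26), 'steel end',s(488,218,20),t(525,290,13))
print('caddy corners')
for p in((27,87),(291,15),(357,140),(77,222)):print(s(*p,16))
for p in((510,28),(724,128),(580,202),(363,87)):print(t(*p,16))
E
```

```text
collar rim [652.2 106.9] [641.5 113.1]
collar plate [649.3 104.5] [650.4 100.7]
plug rim [556.6 236.1] [546.7 240.9]
post foot [433.5  88.9] [431.6  86.5]
pin top [436.8  91.7] [430.6  91.2]
spout top [548.5  80.7] [548.7  80.4] foot [550.6  83.1] [547.8  79.3]
shank top [446.7 226.6] [447.3 225.2]
handle head end mid [599.6 -26.3] [596.3 -25.1] steel end [465.3 -34.5] [464.1 -46. ]
caddy corners
[ 630.2 -403.2]
[ 419.  -319.9]
[ 478.3 -169.1]
[ 688.9 -252.3]
[ 628.5 -406.7]
[ 416.1 -321. ]
[ 472.2 -165.3]
[ 687.5 -251.4]
```

```bash
cat >> h.py <<'E'
from scipy.spatial.transform import Rotation as Ro
def go(x,y,ztip,xd):
    """target of tool axis x,y ; fingertip z ; x-axis heading deg -> shifts in present tool axes, and in turned ones"""
    s=get_state(); q=s['ee_rot']; R=Ro.from_quat([q[1],q[2],q[3],q[0]])
    a=np.radians(xd); X=np.array([np.cos(a),np.sin(a),0]);Z=np.array([0,0,-1.]);G=Ro.from_matrix(np.stack([X,np.cross(Z,X),Z],1))
    d=np.array([x,y,ztip+199])-s['eef_pos']
    print('t',s['time_s'],'pos',s['eef_pos'].round(1),'w',round(s['grip_width'],1),'F',s['wrist_force'].round(1))
    print('shift now mm',R.inv().apply(d).round(1),'turn(10deg)',(np.degrees((R.inv()*G).as_rotvec())/10).round(2),'| shift after turn',G.inv().apply(d).round(1))
E
python3 -m handwheel '[[-0.0337,-0.0467,0,0,0,0,0.6],[-0.0337,-0.0467,0,0,0,0,0.6],[-0.0337,-0.0467,0,0,0,0,0.6],[-0.0337,-0.0467,0,0,0,0,0.6],[-0.0337,-0.0467,0,0,0,0,0.6],[-0.0337,-0.0467,0,0,0,0,0.6],[-0.0337,-0.0467,0,0,0,0,0.6],[-0.0337,-0.0467,0,0,0,0,0.6],[-0.0337,-0.0467,0,0,0,0,0.6],[-0.0337,-0.0467,0,0,0,0,0.6],[-0.0337,-0.0467,0,0,0,0,0.6],[-0.0337,-0.0467,0,0,0,0,0.6],[-0.0337,-0.0467,0,0,0,0,0.6],[-0.0337,-0.0467,0,0,0,0,0.6]]' 30
python3 -c "
from h import *
go(650,104,150,69)"
```

```text
time_s: 2.1
eef_pos: [664.6, 119.9, 406.0]
ee_rot: [-0.001, 0.795, -0.606, 0.004]
wrist_force: [0.5, 0.8, -0.2]
grip_width: 75.1
t 2.1 pos [664.6 119.9 406. ] w 75.1 F [ 0.5  0.8 -0.2]
shift now mm [11.1 18.7 56.9] turn(10deg) [  0.03  -0.06 -14.36] | shift after turn [-20.1  -8.   57. ]
```

```bash
python3 -m handwheel '[[0,0,0,0,0,-1.03,0.6],[0,0,0,0,0,-1.03,0.6],[0,0,0,0,0,-1.03,0.6],[0,0,0,0,0,-1.03,0.6],[0,0,0,0,0,-1.03,0.6],[0,0,0,0,0,-1.03,0.6],[0,0,0,0,0,-1.03,0.6],[0,0,0,0,0,-1.03,0.6],[0,0,0,0,0,-1.03,0.6],[0,0,0,0,0,-1.03,0.6],[0,0,0,0,0,-1.03,0.6],[0,0,0,0,0,-1.03,0.6],[0,0,0,0,0,-1.03,0.6],[0,0,0,0,0,-1.03,0.6],[-0.02,-0.008,0.05,0,0,0,0.6]]'
python3 - <<'E'
from h import *
go(650,104,60,69); save('wrist','w1.png')
E
```

```text
time_s: 3.98
eef_pos: [656.2, 109.1, 353.0]
ee_rot: [0.004, 0.794, 0.608, 0.003]
wrist_force: [-0.2, 0.1, -0.5]
grip_width: 74.9
t 3.975 pos [656.2 109.1 353. ] w 74.9 F [-0.2  0.1 -0.5]
shift now mm [-6.5 -5.6 94. ] turn(10deg) [ 0.06 -0.    0.59] | shift after turn [-7. -4. 94.]
```

View pics/w1.png

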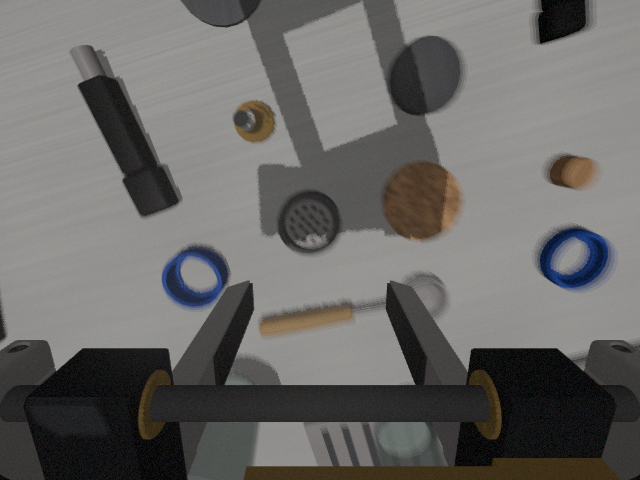

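The wrist view shows the collar centred at (309,221), the spout's foot near (254,121), and the long handle from (85,60) to (150,195). I cast these rays and compare them with the first measurement.

```bash
python3 - <<'E'
from h import *
d=save('wrist','w2.png')
cv2.imwrite('pics/w2b.png',cv2.convertScaleAbs(cv2.resize(cv2.imread('pics/w2.png')[0:270,60:480],None,fx=1.9,fy=1.9),alpha=1.8))
g=cv2.GaussianBlur(d['image'].max(2),(3,3),0)
print('collar',ray(d,309,221,24),ray(d,309,221,12))
T=np.array(d['world_from_camera']);print(T[:3,3])
E
```

```text
collar [625.82097723 100.5964764   24.        ] [628.08735575  99.44195819  12.        ]
[570.19283239 128.93406668 318.53938538]
```

View pics/w2b.png

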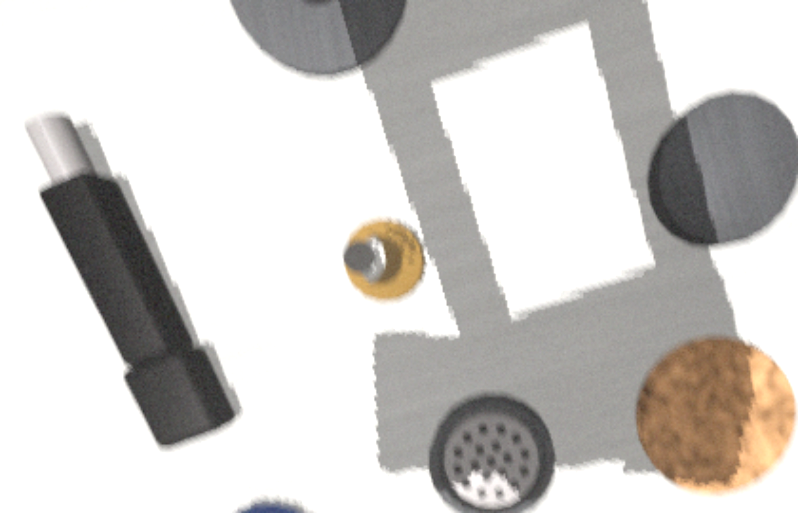

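```bash
python3 - <<'E'
from h import *
d=get_image('wrist')
p=lambda u,v,z:ray(d,60+u/1.9,v/1.9,z)[:2].round(1)
print('collar',p(491,455,24),'plate',p(489,457,16),'spout foot',p(384,259,4),'top',p(366,258,62))
print('handle steel',p(49,120,20),p(65,176,22),'body mid',p(80,182,26),p(145,352,26),'head far',p(195,430,26),p(160,357,26))
print('plug',p(723,168,24))
go(650,105,25,69)
E
```

```text
collar [643.7 105.1] plate [646.4 103.3] spout foot [546.3  80.6] top [548.7  83.3]
handle steel [458.1 -34.6] [480.3 -36.3] body mid [485.3 -29. ] [557.5 -30.7] head far [596.4 -22.6] [561.3 -25.1]
plug [550.7 229.9]
t 4.125 pos [653.6 107.8 342.4] w 74.7 F [0.3 0.3 1.5]
shift now mm [ -2.7  -1.2 118.4] turn(10deg) [-0.07  0.05  0.57] | shift after turn [ -3.9  -2.3 118.4]
```

```bash
python3 -m handwheel '[[-0.004,0,0.05,0,0,0.57,0.7],[0,0,0.04,0,0,0,0.7],[0,0,0,0,0,0,0.7],[0,0,0,0,0,0,0.7]]'
python3 - <<'E'
from h import *
go(647.5,105,4,69); d=save('wrist','w3.png')
E
```

```text
time_s: 4.62
eef_pos: [658.8, 105.7, 266.5]
ee_rot: [0.004, 0.825, 0.565, 0.005]
wrist_force: [-0.7, -0.3, 1.0]
grip_width: 80.0
t 4.625 pos [658.8 105.7 266.5] w 80.0 F [-0.7 -0.3  1. ]
shift now mm [ -4.9 -11.   63.4] turn(10deg) [ 0.07 -0.02 -0.02] | shift after turn [ -4.7 -10.3  63.5]
```

View pics/w3.png

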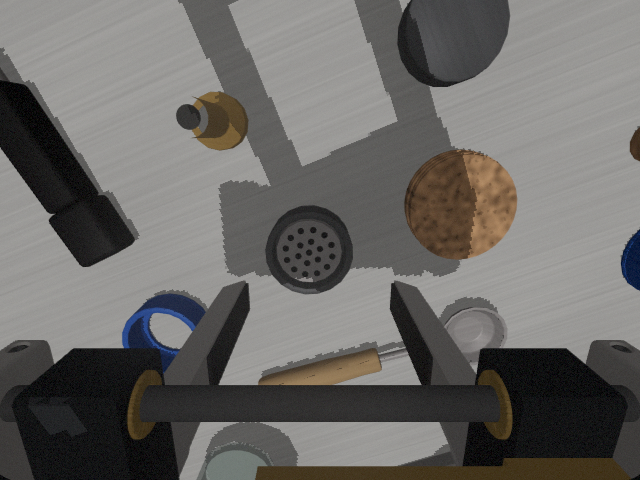

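```bash
python3 - <<'E'
from h import *
d=get_image('wrist')
print(ray(d,309,249,24),ray(d,308.5,250,16)); go(646,105,4,69)
E
```

```text
[646.31161479 104.64493526  24.        ] [649.21968957 102.89547619  16.        ]
t 4.725 pos [658.4 105.5 266.3] w 79.8 F [-0.9 -0.1  0. ]
shift now mm [ -5.2 -12.1  63.1] turn(10deg) [ 0.07 -0.02 -0.02] | shift after turn [ -5.  -11.4  63.3]
```

Agreed at about (647,105). Descend.

```bash
python3 -m handwheel '[[-0.005,-0.011,0.02,0.07,0,0,0.7],[0,0,0.02,0,0,0,0.7],[0,0,0,0,0,0,0.7],[0,0,0,0,0,0,0.7]]'
python3 - <<'E'
from h import *
go(647,105,4,69)
E
```

```text
time_s: 5.22
eef_pos: [649.4, 105.4, 232.4]
ee_rot: [0.002, 0.825, 0.565, 0.007]
wrist_force: [0.0, 0.3, 0.1]
grip_width: 80.1
t 5.225 pos [649.4 105.4 232.4] w 80.1 F [0.  0.3 0.1]
shift now mm [-1.5 -2.4 29.3] turn(10deg) [ 0.06 -0.05 -0.02] | shift after turn [-1.3 -2.  29.4]
```

```bash
python3 -m handwheel '[[-0.0015,-0.0025,0.015,0.07,0,0,0.7],[0,0,0.013,0,-0.05,0,0.7],[0,0,0,0,0,0,0.7],[0,0,0,0,0,0,0.7]]'
python3 - <<'E'
from h import *
go(647,105,4,69)
E
```

```text
time_s: 5.72
eef_pos: [647.0, 105.1, 202.8]
ee_rot: [-0.0, 0.825, 0.565, -0.0]
wrist_force: [0.7, 0.1, 0.0]
grip_width: 79.7
t 5.725 pos [647.  105.1 202.8] w 79.7 F [0.7 0.1 0. ]
shift now mm [-0.1  0.  -0.2] turn(10deg) [-0.01  0.   -0.02] | shift after turn [-0.1  0.  -0.2]
```

```bash
python3 -m handwheel '[[0,0,0,0,0,0,-0.1],[0,0,0,0,0,0,-0.1],[0,0,0,0,0,0,-0.1],[0,0,0,0,0,0,-0.1],[0,0,0,0,0,0,-0.1],[0,0,0,0,0,0,-0.1],[0,0,-0.03,0,0,0,-0.1],[0,0,-0.03,0,0,0,-0.1],[0,0,-0.03,0,0,0,-0.1],[0,0,0,0,0,0,-0.1],[0,0,0,0,0,0,-0.1]]' 30
python3 - <<'E'
from h import *
go(434,90,75,69); d=save('wrist','w4.png')
E
```

```text
time_s: 7.1
eef_pos: [646.0, 105.1, 289.7]
ee_rot: [-0.003, 0.825, 0.565, -0.004]
wrist_force: [-0.0, -0.1, -2.4]
grip_width: 59.1
t 7.1 pos [646.  105.1 289.7] w 59.1 F [-0.  -0.1 -2.4]
shift now mm [ -90.6 -192.1   18. ] turn(10deg) [-0.06  0.02 -0.02] | shift after turn [ -90.1 -192.5   15.7]
```

View pics/w4.png

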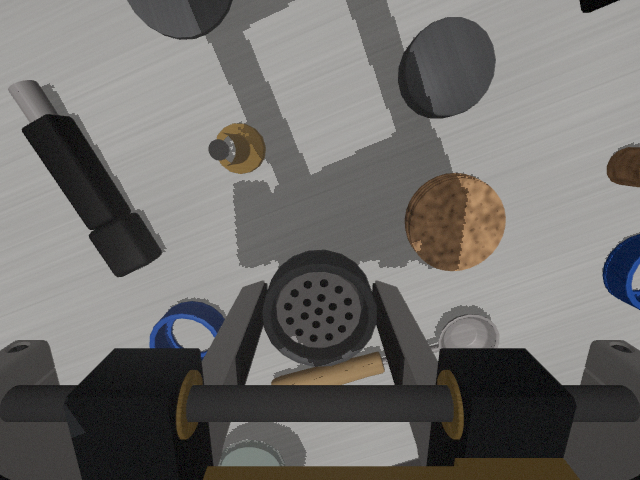

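```bash
python3 - <<'E'
from h import *
d=get_image('wrist'); s=get_state(); print(ray(d,320,306,s['eef_pos'][2]-199-4+24),s['eef_pos'])
E
python3 -m handwheel '[[-0.0226,-0.048,0,0,0,0,-0.1],[-0.0226,-0.048,0,0,0,0,-0.1],[-0.0226,-0.048,0,0,0,0,-0.1],[-0.02,-0.042,0,0,0,0,-0.1],[0,0,0,0,0,0,-0.1],[0,0,0,0,0,0,-0.1]]'
python3 - <<'E'
from h import *
go(434,90,75,69); d=save('wrist','w5.png'); save('scene','s5.png'); save('side','d5.png')
E
```

```text
[641.26072958 107.51296232 110.84116905] [646.09612112 105.16104296 289.84116905]
time_s: 7.95
eef_pos: [433.5, 89.7, 281.0]
ee_rot: [-0.007, 0.825, 0.565, -0.012]
wrist_force: [0.8, -0.5, -2.6]
grip_width: 59.2
t 7.95 pos [433.5  89.7 281. ] w 59.2 F [ 0.8 -0.5 -2.6]
shift now mm [0.5 0.6 7. ] turn(10deg) [-0.15  0.06 -0.02] | shift after turn [0.4 0.4 7. ]
```

View pics/w5.png

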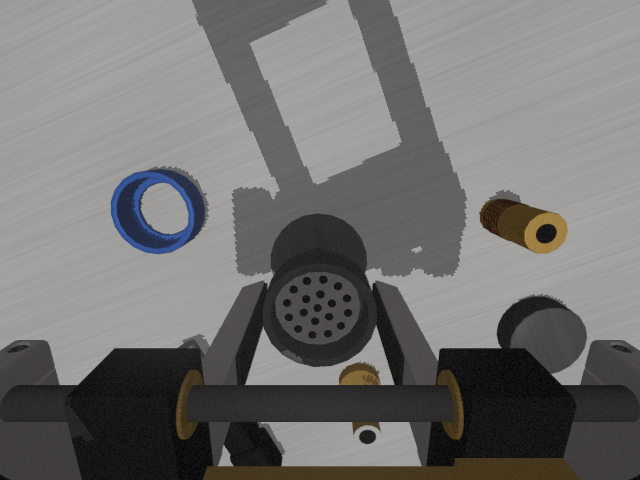

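View pics/d5.png

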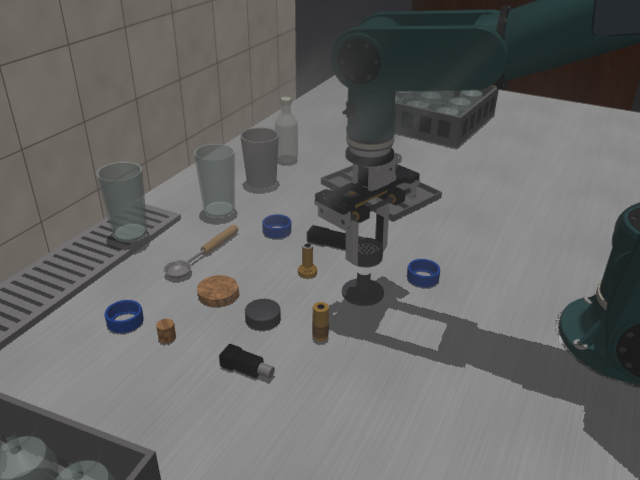

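```bash
python3 - <<'E'
from h import *
d=get_image('wrist'); s=get_state();z=s['eef_pos'][2]-199-4+24
print('collar',ray(d,320,306,z)[:2])
f=ray(d,319,213.5,5)[:2]; l=ray(d,271,256,5)[:2]; r=ray(d,367,256,5)[:2]
print('far edge',f,'lr',l,r,np.linalg.norm(l-r),(l+r)/2, 'centre by far edge', f+38*np.array([.93,-.36]))
a=cv2.imread('pics/s5.png')[130:280,300:460];b=cv2.imread('pics/d5.png')[200:320,300:430]
o=np.hstack([cv2.resize(a,(400,375)),cv2.resize(b,(400,375))]);cv2.imwrite('pics/c5.png',cv2.convertScaleAbs(o,alpha=2))
E
```

```text
collar [426.12227013  91.86559263]
far edge [397.37267257 101.15733562] lr [415.22298612  53.99725208] [442.03201978 123.95801143] 74.92150649498122 [428.62750295  88.97763176] centre by far edge [432.71267257  87.47733562]
```

View pics/c5.png

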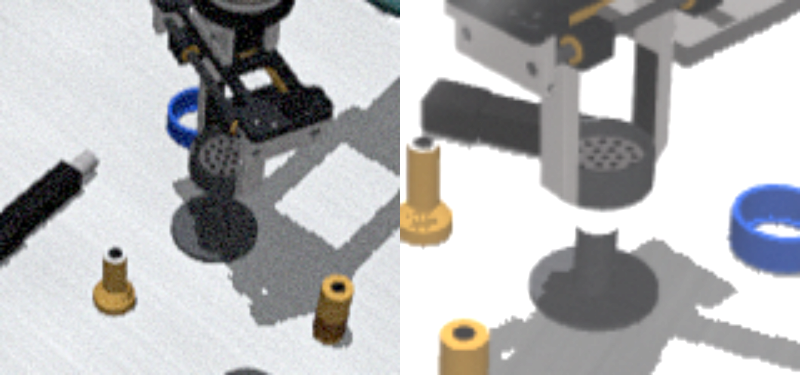

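```bash
cat >> h.py <<'E'
_go=go
def go(x,y,ztip,xd):
    _go(x,y,ztip,xd); s=get_state(); q=s['ee_rot']; R=Ro.from_quat([q[1],q[2],q[3],q[0]])
    print('grasp pt',(s['eef_pos']+R.apply([0,0,180])).round(1))
E
python3 -m handwheel '[[0,0,0,-0.15,0.06,0,-0.1],[0,0,0,0,0,0,-0.1]]'
python3 - <<'E'
from h import *
go(434,90,75,69); d=save('wrist','w6.png'); save('scene','s6.png'); save('side','d6.png')
w=cv2.imread('pics/w6.png')[200:390,230:410]
a=cv2.imread('pics/s6.png')[160:240,360:420];b=cv2.imread('pics/d6.png')[230:310,335:395]
o=np.hstack([cv2.resize(w,(320,338)),cv2.resize(a,(240,320),interpolation=2)[:338].copy() if 0 else cv2.resize(a,(240,338)),cv2.resize(b,(240,338))]);cv2.imwrite('pics/c6.png',cv2.convertScaleAbs(o,alpha=2.2))
E
```

```text
time_s: 8.4
eef_pos: [435.7, 89.8, 281.4]
ee_rot: [0.001, 0.825, 0.565, 0.001]
wrist_force: [-0.4, -0.1, -2.4]
grip_width: 58.9
t 8.4 pos [435.7  89.8 281.4] w 58.9 F [-0.4 -0.1 -2.4]
shift now mm [-0.4 -1.7  7.4] turn(10deg) [ 0.01  0.   -0.02] | shift after turn [-0.4 -1.6  7.4]
grasp pt [436.   89.6 101.4]
```

View pics/c6.png

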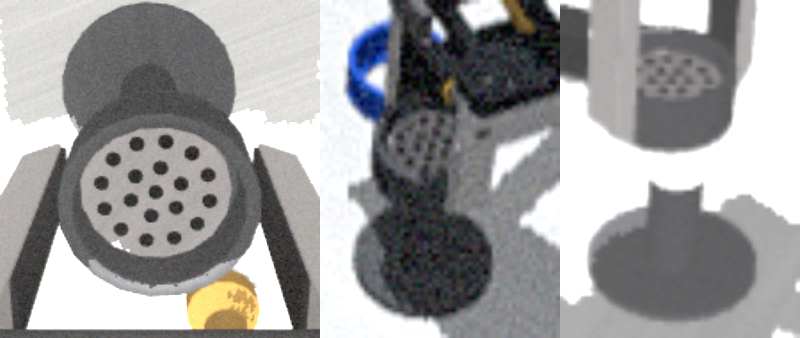

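```bash
python3 - <<'E'
from h import *
d=get_image('wrist');S=get_image('scene');D=get_image('side')
w=lambda u,v,z:ray(d,230+u/1.778,200+v/1.778,z)[:2].round(1)
s=lambda u,v,z:ray(S,360+(u-320)/4,160+v/4.225,z)[:2].round(1)
t=lambda u,v,z:ray(D,335+(u-560)/4,230+v/4.225,z)[:2].round(1)
print('w plate',w(156,190,94.4),'foot L,R,far',w(63,82,5),w(235,82,5),w(149,2,5),'pin far top',w(149,65,48))
print('side plate',t(682,73,94.4),'foot',t(672,262,5),'pin top near edge',t(677,190,48))
print('scene foot',s(424,252,5),'plate',s(423,145,94.4))
E
```

```text
w plate [436.3  89.2] foot L,R,far [415.5  53.4] [442.6 123.2] [396.4 101.1] pin far top [411.1  96.1]
side plate [434.   81.4] foot [430.   90.1] pin top near edge [426.9  97.1]
scene foot [430.   86.9] plate [440.5  87.1]
```

```bash
python3 -m handwheel '[[-0.0015,-0.0037,0.012,0,0,0,-0.1],[0,0,0.012,0,0,0,-0.1],[0,0,0,0,0,0,-0.1],[0,0,0,0,0,0,-0.1]]'
python3 - <<'E'
from h import *
go(432,90,10,69); d=save('wrist','w7.png'); save('side','d7.png')
b=cv2.imread('pics/d7.png')[230:310,320:400];w=cv2.imread('pics/w7.png')[200:390,230:410]
cv2.imwrite('pics/c7.png',cv2.convertScaleAbs(np.hstack([cv2.resize(w,(400,422)),cv2.resize(b,(400,422))]),alpha=2.2))
E
```

```text
time_s: 9.2
eef_pos: [430.6, 89.6, 254.7]
ee_rot: [0.0, 0.825, 0.565, -0.001]
wrist_force: [-0.6, 0.5, -2.7]
grip_width: 59.1
t 9.2 pos [430.6  89.6 254.7] w 59.1 F [-0.6  0.5 -2.7]
shift now mm [ 0.9  1.2 45.7] turn(10deg) [-0.    0.01 -0.02] | shift after turn [ 0.9  1.2 45.7]
grasp pt [430.4  89.5  74.7]
```

View pics/c7.png

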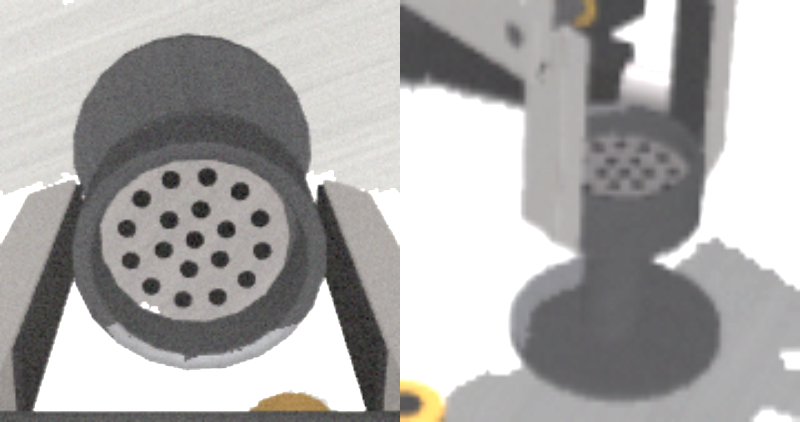

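```bash
python3 -m handwheel '[[0,0.001,0.012,0,0,0,-0.1],[0,0,0.01,0,0,0,-0.1],[0,0,0.01,0,0,0,-0.1],[0,0,0,0,0,0,-0.1]]'
python3 - <<'E'
from h import *
go(432,90,10,69); d=save('wrist','w8.png'); save('side','d8.png')
b=cv2.imread('pics/d8.png')[230:310,320:400];w=cv2.imread('pics/w8.png')[200:390,230:410]
cv2.imwrite('pics/c8.png',cv2.convertScaleAbs(np.hstack([cv2.resize(w,(400,422)),cv2.resize(b,(400,422))]),alpha=2.2))
E
```

```text
time_s: 9.8
eef_pos: [431.9, 89.2, 221.1]
ee_rot: [0.001, 0.825, 0.565, 0.0]
wrist_force: [0.1, -1.1, -1.5]
grip_width: 59.2
t 9.8 pos [431.9  89.2 221.1] w 59.2 F [ 0.1 -1.1 -1.5]
shift now mm [ 0.8 -0.2 12.1] turn(10deg) [ 0.01  0.   -0.02] | shift after turn [ 0.8 -0.2 12.1]
grasp pt [432.   89.1  41.1]
```

View pics/c8.png

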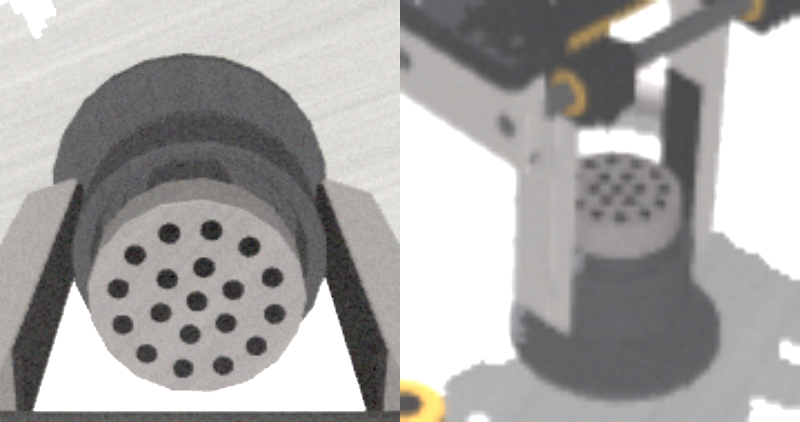

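```bash
python3 -m handwheel '[[-0.002,0,0.008,0,0,0,-0.1],[0,0,0.004,0,0,0,-0.1],[0,0,0,0,0,0,-0.1]]'
python3 - <<'E'
from h import *
go(432,90,10,69)
E
```

```text
time_s: 10.28
eef_pos: [432.0, 87.3, 210.1]
ee_rot: [0.002, 0.825, 0.565, 0.002]
wrist_force: [-0.5, 0.1, -1.2]
grip_width: 59.0
t 10.275 pos [432.   87.3 210.1] w 59.0 F [-0.5  0.1 -1.2]
shift now mm [ 2.6 -1.   1.1] turn(10deg) [ 0.03 -0.01 -0.02] | shift after turn [ 2.6 -1.   1.1]
grasp pt [432.8  87.1  30.1]
```

```bash
python3 -m handwheel '[[0,0,0.002,0,0,0,-0.1],[0,0,0,0,0,0,0.5],[0,0,0,0,0,0,0.5],[0,0,0,0,0,0,0.5],[0,0,0,0,0,0,0.5],[0,0,-0.02,0,0,0,0.5],[0,0,-0.02,0,0,0,0.5],[0,0,-0.013,0,0,0,0.5],[0,0,0,0,0,0,0.5],[0,0,0,0,0,0,0.5]]'
python3 - <<'E'
from h import *
go(432,90,50,69); d=save('wrist','w9.png'); save('side','d9.png'); save('scene','s9.png')
b=cv2.imread('pics/d9.png')[230:310,320:400];w=cv2.imread('pics/w9.png')[200:390,230:410]
cv2.imwrite('pics/c9.png',cv2.convertScaleAbs(np.hstack([cv2.resize(w,(400,422)),cv2.resize(b,(400,422))]),alpha=2.2))
E
```

```text
time_s: 11.52
eef_pos: [431.9, 87.3, 263.0]
ee_rot: [0.002, 0.825, 0.565, 0.002]
wrist_force: [-0.6, -0.4, 0.2]
grip_width: 70.5
t 11.525 pos [431.9  87.3 263. ] w 70.5 F [-0.6 -0.4  0.2]
shift now mm [ 2.5 -1.  14. ] turn(10deg) [ 0.03 -0.01 -0.02] | shift after turn [ 2.5 -0.9 14. ]
grasp pt [433.   87.3  83. ]
```

View pics/c9.png

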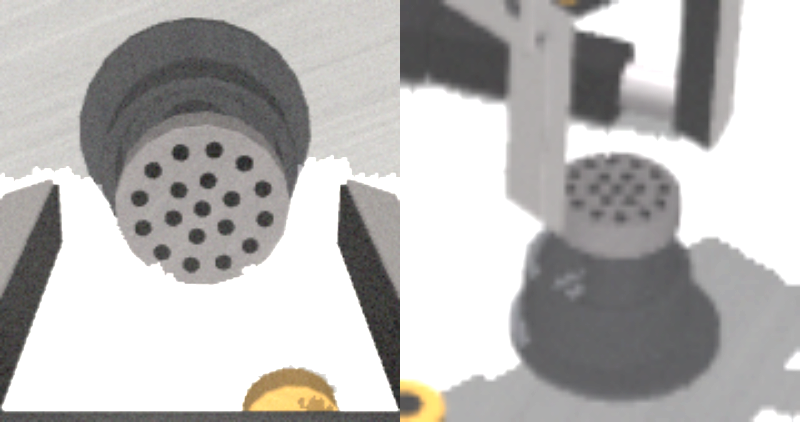

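The plate sits on the pin and the collar is down around it. I measure the plate and grip it.

```bash
python3 - <<'E'
from h import *
d=get_image('wrist');D=get_image('side');S=get_image('scene')
w=lambda u,v,z:ray(d,230+u/2.222,200+v/2.222,z)[:2].round(1)
t=lambda u,v,z:ray(D,320+(u-400)/5,230+v/5.275,z)[:2].round(1)
print('w plate',w(203,206,60),'foot',w(195,128,5),w(80,130,5),w(310,130,5),'far',w(193,18,5)); print('side plate',t(620,188,60),'foot',t(616,320,5))
a=cv2.imread('pics/s9.png')[170:250,350:430]
cv2.imwrite('pics/c9s.png',cv2.convertScaleAbs(cv2.resize(a,None,fx=6,fy=6),alpha=2.2))
E
```

```text
w plate [433.6  89. ] foot [430.6  87.8] [417.7  52.5] [444.8 122.5] far [396.5 100.4]
side plate [432.4  87.3] foot [431.3  86.3]
```

View pics/c9s.png

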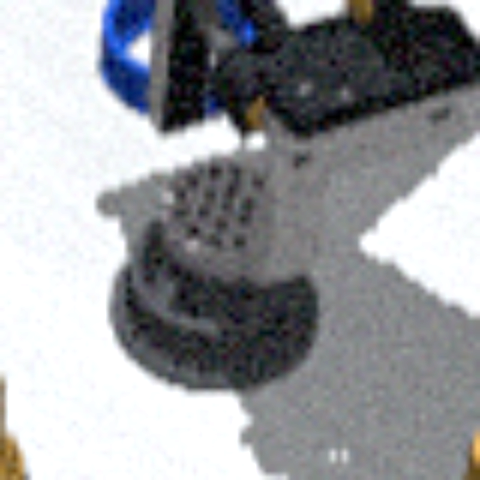

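```bash
python3 -m handwheel '[[0.0005,0.001,0.008,0.03,0,0,0.5],[0,0,0.006,0,0,0,0.5],[0,0,0,0,0,0,0.5]]'
python3 -c "
from h import *
go(433,88,50.5,69)"
```

```text
time_s: 12.2
eef_pos: [433.0, 87.4, 247.2]
ee_rot: [-0.001, 0.825, 0.565, 0.0]
wrist_force: [-0.4, -0.2, 0.1]
grip_width: 70.7
t 12.2 pos [433.   87.4 247.2] w 70.7 F [-0.4 -0.2  0.1]
shift now mm [ 0.5 -0.2 -2.3] turn(10deg) [-0.01 -0.01 -0.02] | shift after turn [ 0.5 -0.2 -2.3]
grasp pt [432.9  87.7  67.2]
```

```bash
python3 -m handwheel '[[0.0005,0,-0.0025,0,0,0,0.5],[0,0,0,0,0,0,-0.4],[0,0,0,0,0,0,-0.4],[0,0,0,0,0,0,-0.4],[0,0,0,0,0,0,-0.4],[0,0,0,0,0,0,-0.4],[0,0,0,0,0,0,-0.4],[0,0,0,0,0,0,-0.4]]' 30
python3 -m handwheel '[[0,0,-0.03,0,0,0,-0.4],[0,0,-0.03,0,0,0,-0.4],[0,0,0,0,0,0,-0.4],[0,0,0,0,0,0,-0.4]]'
python3 - <<'E'
from h import *
c=np.array([552.6,-286.1]);a=np.radians(-21.5);R=np.array([[np.cos(a),-np.sin(a)],[np.sin(a),np.cos(a)]])
for n,p in dict(large=(-69,-28.5),mid=(14,-28.5),nar=(83,-28.5),trough=(0,51.5)).items(): print(n,(c+R@p).round(1))
go(*(c+R@(14,-28.5)),90,68.5)
save('wrist','w10.png');save('side','d10.png')
E
```

```text
time_s: 13.2
eef_pos: [433.4, 87.9, 250.3]
ee_rot: [-0.001, 0.825, 0.565, 0.0]
wrist_force: [0.5, 0.4, 0.2]
grip_width: 45.3
time_s: 13.7
eef_pos: [432.6, 87.8, 309.0]
ee_rot: [-0.002, 0.825, 0.565, -0.002]
wrist_force: [-0.4, -0.2, -1.6]
grip_width: 45.4
large [ 478.  -287.3]
mid [ 555.2 -317.7]
nar [ 619.4 -343. ]
trough [ 571.5 -238.2]
t 13.7 pos [432.6  87.8 309. ] w 45.4 F [-0.4 -0.2 -1.6]
shift now mm [-333.8  261.    18.9] turn(10deg) [-0.03  0.    0.03] | shift after turn [-332.4  262.7   20. ]
grasp pt [431.7  88.  129. ]
```

View pics/w10.png

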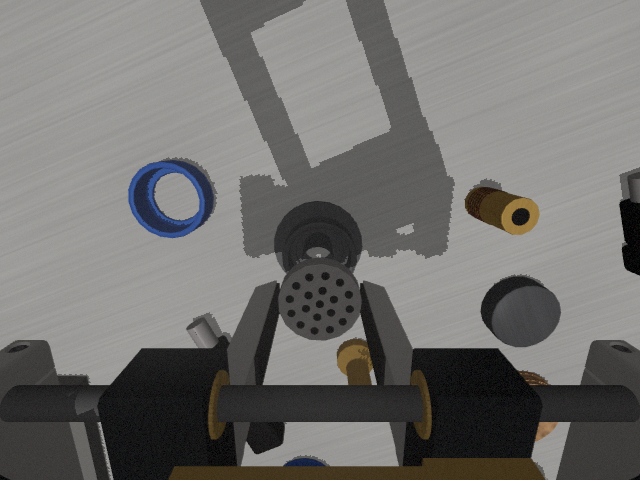

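```bash
python3 -m handwheel '[[-0.0417,0.0326,0,0,0,0,-0.4],[-0.0417,0.0326,0,0,0,0,-0.4],[-0.0417,0.0326,0,0,0,0,-0.4],[-0.0417,0.0326,0,0,0,0,-0.4],[-0.0417,0.0326,0,0,0,0,-0.4],[-0.0417,0.0326,0,0,0,0,-0.4],[-0.0417,0.0326,0,0,0,0,-0.4],[-0.03,0.025,0,0,0,0,-0.4],[0,0,0,0,0,0,-0.4],[0,0,0,0,0,0,-0.4]]'
python3 - <<'E'
from h import *
go(555.2,-317.7,60,68.5)
save('wrist','w11.png')
E
```

```text
time_s: 15.05
eef_pos: [554.5, -314.1, 289.4]
ee_rot: [-0.013, 0.824, 0.567, -0.007]
wrist_force: [-0.2, -0.5, -1.8]
grip_width: 44.9
t 15.05 pos [ 554.5 -314.1  289.4] w 44.9 F [-0.2 -0.5 -1.8]
shift now mm [-3.2  2.8 30.3] turn(10deg) [-0.16 -0.02  0.05] | shift after turn [-3.   2.  30.4]
grasp pt [ 549.9 -311.7  109.4]
```

View pics/w11.png

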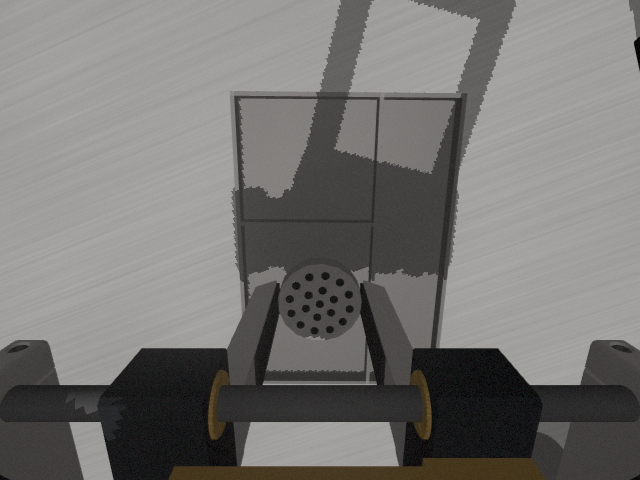

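```bash
cat >> h.py <<'E'
_c=np.array([552.6,-286.1]);_a=np.radians(-21.5);_R=np.array([[np.cos(_a),-np.sin(_a)],[np.sin(_a),np.cos(_a)]])
def cad(p): return (_R.T@(np.asarray(p)[:2]-_c)).round(1)
E
python3 - <<'E'
from h import *
d=get_image('wrist')
for n,p,e in(('corner -x-y',(232,92),(-116,-81.5)),('corner -x+y',(466,94),(-116,81.5)),('wall23 at -x',(379,97),(-113,23)),('junction',(373,221),(-23.5,23)),('div at -y wall',(241,220),(-23.5,-79)),('end row left',(245,377),(51.5,-79)),):
    print(n,cad(ray(d,*p,16)),e)
cv2.imwrite('pics/c11.png',cv2.convertScaleAbs(cv2.resize(cv2.imread('pics/w11.png')[80:400,200:480],None,fx=1.85,fy=1.85),alpha=2.2))
E
```

```text
corner -x-y [-111.2  -84.5] (-116, -81.5)
corner -x+y [-111.6   75.8] (-116, 81.5)
wall23 at -x [-109.1   16.2] (-113, 23)
junction [-22.5  16.4] (-23.5, 23)
div at -y wall [-22.4 -82.7] (-23.5, -79)
end row left [113.4 -85.9] (51.5, -79)
```

View pics/c11.png

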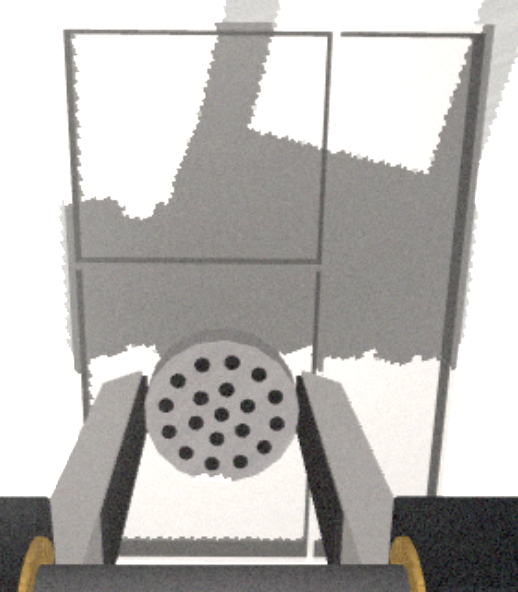

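```bash
python3 -m handwheel '[[-0.005,0.001,0.02,-0.16,0,0.05,-0.4],[0,0,0.02,0,0,0,-0.4],[0,0,0.015,0,0,0,-0.4],[0,0,0,0,0,0,-0.4],[0,0,0,0,0,0,-0.4]]'
python3 - <<'E'
from h import *
go(554.4,-319.6,8.5,68.5)
d=save('wrist','w12.png')
cv2.imwrite('pics/c12.png',cv2.convertScaleAbs(cv2.resize(cv2.imread('pics/w12.png')[80:400,180:480],None,fx=1.85,fy=1.85),alpha=2.2))
E
```

```text
time_s: 15.78
eef_pos: [553.6, -313.2, 236.0]
ee_rot: [0.001, 0.825, 0.566, 0.002]
wrist_force: [-1.0, 0.3, -0.5]
grip_width: 44.8
t 15.775 pos [ 553.6 -313.2  236. ] w 44.8 F [-1.   0.3 -0.5]
shift now mm [-5.7  3.  28.5] turn(10deg) [ 0.02 -0.02  0.04] | shift after turn [-5.6  3.1 28.5]
grasp pt [ 554.4 -312.9   56. ]
```

View pics/c12.png

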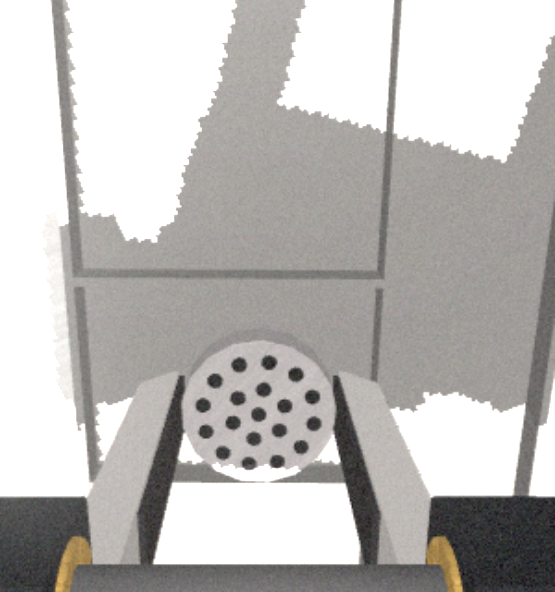

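```bash
python3 - <<'E'
from h import *
d=get_image('wrist')
w=lambda u,v,z:cad(ray(d,180+u/1.85,80+v/1.85,z))
print(w(79,278,16),w(384,278,16),'exp (-23.5,-78.5),(-23.5,23)');print('div2',w(94,476,16),w(320,480,16),'plate',w(258,410,49))
E
```

```text
[-20.8 -81.2] [-21.4  16.9] exp (-23.5,-78.5),(-23.5,23)
div2 [ 51.6 -81.2] [52.7 -1.1] plate [  9.3 -23.5]
```

```bash
python3 -m handwheel '[[-0.0078,0.0028,0.008,0.02,0,0,-0.4],[0,0,0.008,0,0,0,-0.4],[0,0,0,0,0,0,-0.4],[0,0,0,0,0,0,-0.4]]'
python3 - <<'E'
from h import *
go(555.3,-321.6,8.5,68.5)
E
```

```text
time_s: 16.38
eef_pos: [553.6, -322.9, 219.8]
ee_rot: [0.0, 0.825, 0.565, 0.002]
wrist_force: [0.4, 1.6, -0.3]
grip_width: 45.1
t 16.375 pos [ 553.6 -322.9  219.8] w 45.1 F [ 0.4  1.6 -0.3]
shift now mm [ 1.8  1.1 12.3] turn(10deg) [ 0.01 -0.01  0.04] | shift after turn [ 1.9  1.1 12.3]
grasp pt [ 554.1 -322.6   39.8]
```

```bash
python3 -m handwheel '[[0.0015,0.001,0.008,0,0,0,-0.4],[0,0,0.0035,0,0,0,-0.4],[0,0,0,0,0,0,-0.4],[0,0,0,0,0,0,-0.4]]'
python3 - <<'E'
from h import *
go(555.3,-321.6,7.5,68.5)
E
```

```text
time_s: 16.88
eef_pos: [555.3, -321.6, 207.5]
ee_rot: [0.0, 0.825, 0.566, 0.002]
wrist_force: [0.0, 0.4, 0.1]
grip_width: 45.2
t 16.875 pos [ 555.3 -321.6  207.5] w 45.2 F [0.  0.4 0.1]
shift now mm [-0.  0.  1.] turn(10deg) [ 0.01 -0.02  0.04] | shift after turn [-0.  0.  1.]
grasp pt [ 555.8 -321.2   27.5]
```

```bash
python3 -m handwheel '[[0,0,0.0005,0,0,0,0.25],[0,0,0,0,0,0,0.25],[0,0,0,0,0,0,0.25],[0,0,0,0,0,0,0.25],[0,0,-0.03,0,0,0,0.25],[0,0,-0.05,0,0,0,0.25],[0,0,-0.04,0,0,0,0.5],[0,0,0,0,0,0,0.5],[0,0,0,0,0,0,0.5]]'
python3 - <<'E'
from h import *
go(433,88,80,69); save('wrist','w13.png')
E
```

```text
time_s: 18.0
eef_pos: [554.7, -321.7, 329.3]
ee_rot: [-0.001, 0.825, 0.566, 0.001]
wrist_force: [0.2, 0.2, 0.4]
grip_width: 70.8
t 18.0 pos [ 554.7 -321.7  329.3] w 70.8 F [0.2 0.2 0.4]
shift now mm [ 338.2 -261.1   51.2] turn(10deg) [ 0.   -0.02 -0.01] | shift after turn [ 338.9 -260.4   50.3]
grasp pt [ 554.9 -321.2  149.3]
```

View pics/w13.png

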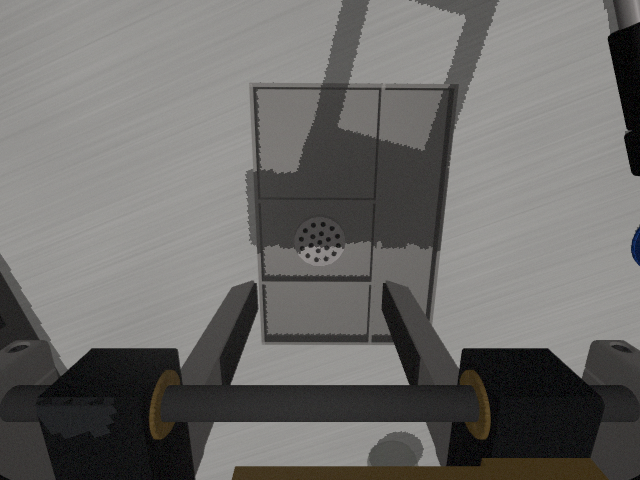

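The plate lies flat at (320,241), centred in the middle cell. Now back to the post for the collar.

```bash
python3 -m handwheel '[[0.0423,-0.0326,0,0,0,0,0.5],[0.0423,-0.0326,0,0,0,0,0.5],[0.0423,-0.0326,0,0,0,0,0.5],[0.0423,-0.0326,0,0,0,0,0.5],[0.0423,-0.0326,0,0,0,0,0.5],[0.0423,-0.0326,0,0,0,0,0.5],[0.0423,-0.0326,0.01,0,0,0,0.5],[0.03,-0.024,0.02,0,0,0,0.5],[0,0,0,0,0,0,0.5],[0,0,0,0,0,0,0.5]]'
python3 - <<'E'
from h import *
go(433,88,60,69); d=save('wrist','w14.png')
print(d['world_from_camera'].round(1)[:3,3])
E
```

```text
time_s: 19.3
eef_pos: [429.1, 84.7, 282.1]
ee_rot: [-0.013, 0.825, 0.565, -0.009]
wrist_force: [-0.2, 1.4, 1.2]
grip_width: 70.4
t 19.3 pos [429.1  84.7 282.1] w 70.4 F [-0.2  1.4  1.2]
shift now mm [ 4.5  3.2 23. ] turn(10deg) [-0.17  0.   -0.02] | shift after turn [ 4.4  2.5 23.1]
grasp pt [424.   86.7 102.2]
[350.9 115.9 264.5]
```

View pics/w14.png

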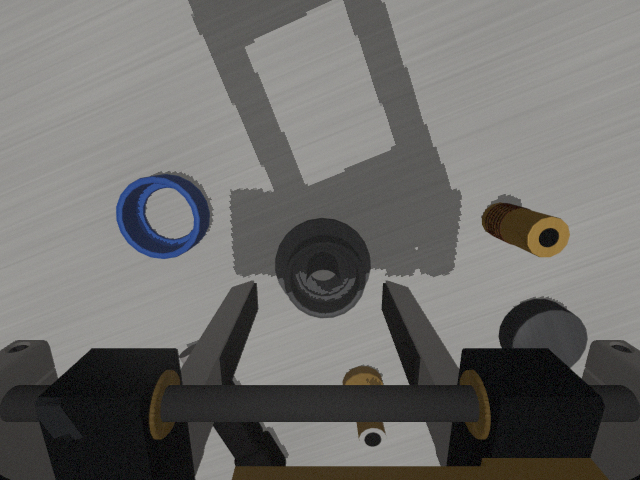

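```bash
python3 -m handwheel '[[0.0045,0.001,0.01,-0.17,0,0,0.5],[0,0,0.01,0,0,0,0.5],[0,0,0,0,0,0,0.5],[0,0,0,0,0,0,0.5]]'
python3 - <<'E'
from h import *
go(433,88,9.5,69); d=save('wrist','w15.png')
cv2.imwrite('pics/c15.png',cv2.convertScaleAbs(cv2.resize(d['image'][190:370,220:420,::-1],None,fx=3,fy=3),alpha=2.2))
E
```

```text
time_s: 19.85
eef_pos: [433.2, 85.0, 262.1]
ee_rot: [0.0, 0.827, 0.562, -0.0]
wrist_force: [-0.0, 0.7, -0.2]
grip_width: 70.5
t 19.85 pos [433.2  85.  262.1] w 70.5 F [-0.   0.7 -0.2]
shift now mm [ 2.7 -1.4 53.6] turn(10deg) [ 0.    0.   -0.06] | shift after turn [ 2.7 -1.3 53.6]
grasp pt [433.3  84.9  82.1]
```

View pics/c15.png

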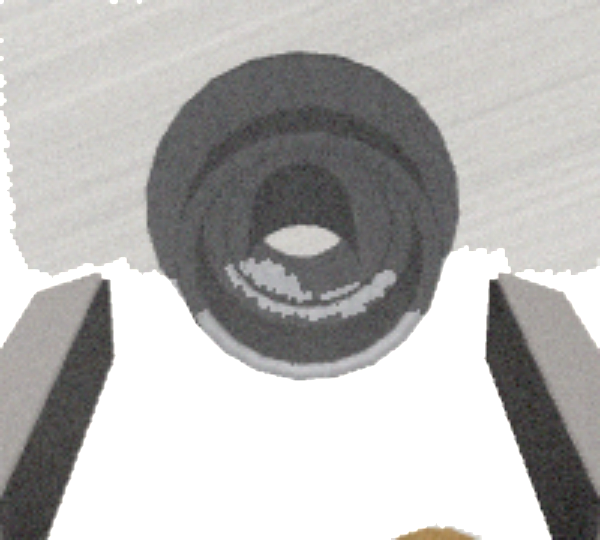

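```bash
python3 - <<'E'
from h import *
d=get_image('wrist')
w=lambda u,v,z:ray(d,220+u/3,190+v/3,z)[:2].round(1)
p,q=w(308,378,29),w(306,132,29);print(w(308,255,29),p,q,np.linalg.norm(p-q),(p+q)/2)
E
```

```text
[435.2  87.3] [463.2  76.3] [409.   97.1] 58.05411268807748 [436.1  86.7]
```

```bash
python3 -m handwheel '[[0.0025,0.0005,0.02,0,0,0,0.5],[0,0,0.018,0,0,0,0.5],[0,0,0,0,0,0,0.5],[0,0,0,0,0,0,0.5]]'
python3 -c "
from h import *
go(434.7,87.3,9,69)"
```

```text
time_s: 20.45
eef_pos: [435.7, 87.2, 225.9]
ee_rot: [0.001, 0.827, 0.562, 0.002]
wrist_force: [0.3, -0.9, 1.3]
grip_width: 70.9
t 20.45 pos [435.7  87.2 225.9] w 70.9 F [ 0.3 -0.9  1.3]
shift now mm [-0.3 -1.  17.9] turn(10deg) [ 0.03 -0.01 -0.06] | shift after turn [-0.3 -1.  17.9]
grasp pt [436.6  87.2  45.9]
```

```bash
python3 -m handwheel '[[0,-0.001,0.01,0.03,0,0,0.5],[0,0,0.007,0,0,0,0.5],[0,0,0,0,0,0,0.5],[0,0,0,0,0,0,-0.1],[0,0,0,0,0,0,-0.1],[0,0,0,0,0,0,-0.1],[0,0,0,0,0,0,-0.1],[0,0,0,0,0,0,-0.1],[0,0,0,0,0,0,-0.1]]' 30
python3 -c "
from h import *
go(434.7,87.3,9,69)"
```

```text
time_s: 21.58
eef_pos: [435.2, 87.6, 209.3]
ee_rot: [-0.0, 0.827, 0.562, 0.002]
wrist_force: [-0.3, -0.9, -0.8]
grip_width: 59.0
t 21.575 pos [435.2  87.6 209.3] w 59.0 F [-0.3 -0.9 -0.8]
shift now mm [-0.5 -0.4  1.3] turn(10deg) [ 0.01 -0.02 -0.06] | shift after turn [-0.5 -0.4  1.3]
grasp pt [435.7  87.9  29.3]
```

```bash
python3 -m handwheel '[[0,0,-0.02,0,0,0,-0.1],[0,0,-0.03,0,0,0,-0.1],[0,0,-0.04,0,0,0,-0.1],[0,0,-0.01,0,0,0,-0.1],[0,0,0,0,0,0,-0.1],[0,0,0,0,0,0,-0.1]]'
python3 -c "
from h import *
go(479.3,-292.1,60,68.5)"
```

```text
time_s: 22.32
eef_pos: [433.7, 87.5, 307.1]
ee_rot: [-0.003, 0.827, 0.562, -0.002]
wrist_force: [-1.0, 0.6, -1.7]
grip_width: 59.1
t 22.325 pos [433.7  87.5 307.1] w 59.1 F [-1.   0.6 -1.7]
shift now mm [-336.1  182.7   46.9] turn(10deg) [-0.04  0.   -0.01] | shift after turn [-336.5  181.6   48.1]
grasp pt [432.5  88.  127.1]
```

```bash
python3 -m handwheel '[[-0.048,0.026,0,0,0,0,-0.1],[-0.048,0.026,0,0,0,0,-0.1],[-0.048,0.026,0,0,0,0,-0.1],[-0.048,0.026,0,0,0,0,-0.1],[-0.048,0.026,0,0,0,0,-0.1],[-0.048,0.026,0,0,0,0,-0.1],[-0.03,0.016,0,0,0,0,-0.1],[0,0,0,-0.1,0,0,-0.1],[0,0,0,0,0,0,-0.1],[0,0,0,0,0,0,-0.1]]'
python3 - <<'E'
from h import *
go(479.3,-292.1,30,68.5);save('wrist','w16.png')
E
```

```text
time_s: 23.58
eef_pos: [475.2, -278.7, 285.6]
ee_rot: [-0.009, 0.826, 0.564, -0.003]
wrist_force: [-0.1, -0.7, -2.1]
grip_width: 58.7
t 23.575 pos [ 475.2 -278.7  285.6] w 58.7 F [-0.1 -0.7 -2.1]
shift now mm [-11.4   9.7  56.4] turn(10deg) [-0.1  -0.03  0.02] | shift after turn [-11.    8.7  56.6]
grasp pt [ 472.6 -276.5  105.6]
```

View pics/w16.png

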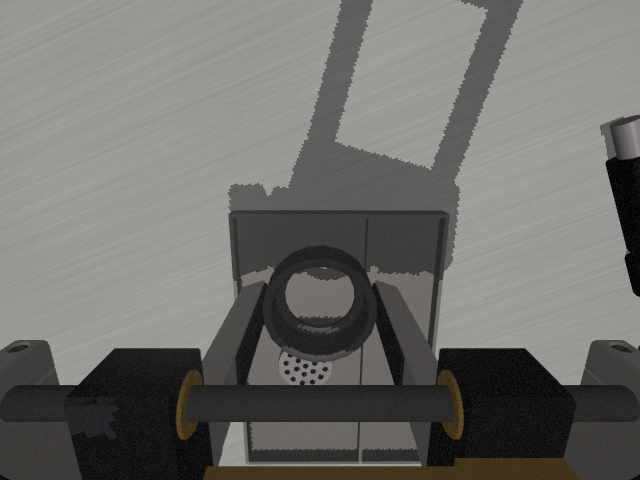

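```bash
python3 -m handwheel '[[-0.011,0.007,0.015,-0.1,0,0,-0.1],[0,0,0.02,0,0,0,-0.1],[0,0,0,0,0,0,-0.1],[0,0,0,0,0,0,-0.1]]'
python3 - <<'E'
from h import *
go(479.3,-292.1,30,68.5);save('wrist','w17.png')
cv2.imwrite('pics/c17.png',cv2.convertScaleAbs(cv2.resize(cv2.imread('pics/w17.png')[150:450,180:480],None,fx=1.9,fy=1.9),alpha=2.2))
E
```

```text
time_s: 24.12
eef_pos: [478.6, -287.6, 251.9]
ee_rot: [-0.0, 0.824, 0.567, 0.003]
wrist_force: [-0.3, -0.6, -1.8]
grip_width: 59.4
t 24.125 pos [ 478.6 -287.6  251.9] w 59.4 F [-0.3 -0.6 -1.8]
shift now mm [-4.1  2.2 22.8] turn(10deg) [ 0.02 -0.03  0.05] | shift after turn [-4.   2.3 22.9]
grasp pt [ 479.5 -286.8   71.9]
```

View pics/c17.png

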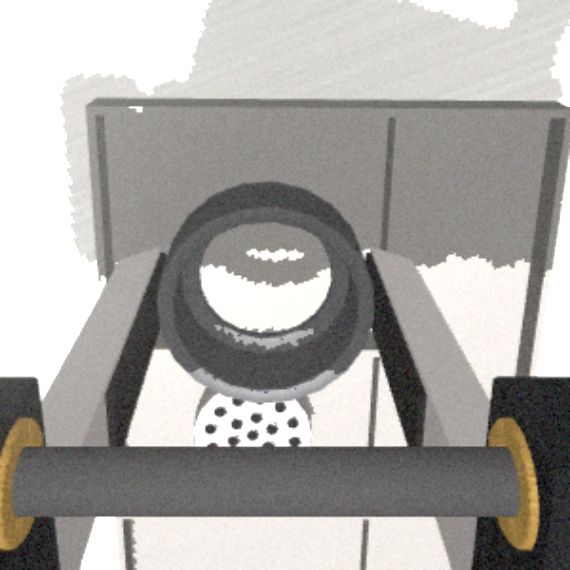

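```bash
python3 - <<'E'
from h import *
d=get_image('wrist')
w=lambda u,v,z:cad(ray(d,180+u/1.9,150+v/1.9,z))
print('outer edge -116',w(90,106,16),w(330,106,16),'cell walls -80,23:',w(97,116,16),w(391,118,16),w(104,270,16),w(386,245,16)); print('div -23.5', w(155,348,16))
print('collar',w(267,303,251.9-199-5.3+24), 'grasp',cad((479.5,-286.8)))
E
```

```text
outer edge -116 [-112.   -84.5] [-112.7   -5.2] cell walls -80,23: [-108.7  -82.4] [-108.8   15.3] [-52.9 -83.5] [-63.2  16.5]
div -23.5 [-21.6 -66.6]
collar [-69.1 -26.1] grasp [-67.8 -27.4]
```

```bash
python3 -m handwheel '[[-0.0045,0.0022,0.01,0.02,0,0.05,-0.1],[0,0,0.01,0,0,0,-0.1],[0,0,0,0,0,0,-0.1],[0,0,0,0,0,0,-0.1]]'
python3 - <<'E'
from h import *
go(479.1,-292.8,9.3,68.5)
E
```

```text
time_s: 24.72
eef_pos: [479.3, -293.1, 231.3]
ee_rot: [-0.001, 0.827, 0.563, 0.002]
wrist_force: [-0.2, -0.2, -2.1]
grip_width: 58.9
t 24.725 pos [ 479.3 -293.1  231.3] w 58.9 F [-0.2 -0.2 -2.1]
shift now mm [ 0.1 -0.3 23. ] turn(10deg) [ 0.   -0.03 -0.  ] | shift after turn [ 0.2 -0.3 23. ]
grasp pt [ 479.7 -292.3   51.3]
```

```bash
python3 -m handwheel '[[0,0,0.01,0,-0.03,0,-0.1],[0,0,0.008,0,0,0,-0.1],[0,0,0,0,0,0,-0.1],[0,0,0,0,0,0,-0.1]]'
python3 - <<'E'
from h import *
go(479.1,-292.8,9.3,68.5); save('wrist','w18.png'); save('side','d18.png')
b=cv2.imread('pics/d18.png')[140:230,310:450];w=cv2.imread('pics/w18.png')[150:400,180:480]
cv2.imwrite('pics/c18.png',cv2.convertScaleAbs(np.hstack([cv2.resize(w,(400,333)),cv2.resize(b,(400,333))]),alpha=2.2))
E
```

```text
time_s: 25.22
eef_pos: [479.3, -293.0, 211.8]
ee_rot: [0.0, 0.827, 0.563, -0.0]
wrist_force: [0.4, 0.7, -1.7]
grip_width: 58.7
t 25.225 pos [ 479.3 -293.   211.8] w 58.7 F [ 0.4  0.7 -1.7]
shift now mm [ 0.2 -0.2  3.5] turn(10deg) [ 0.  0. -0.] | shift after turn [ 0.2 -0.2  3.5]
grasp pt [ 479.3 -293.1   31.8]
```

View pics/c18.png

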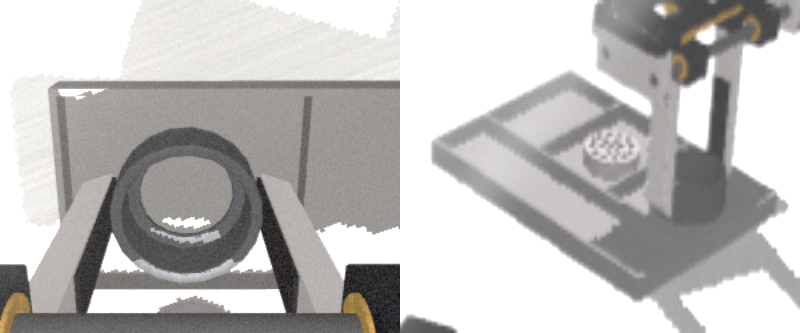

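Collar is within the cell walls; lower and release.

```bash
python3 -m handwheel '[[0,0,0.003,0,0,0,-0.1],[0,0,0,0,0,0,-0.1],[0,0,0,0,0,0,0.42],[0,0,0,0,0,0,0.42],[0,0,0,0,0,0,0.42],[0,0,-0.03,0,0,0,0.42],[0,0,-0.05,0,0,0,0.42],[0,0,-0.04,0,0,0,0.42],[0,0,0,0,0,0,0],[0,0,0,0,0,0,0]]'
python3 - <<'E'
from h import *
go(548.5,81.5,60,69);save('wrist','w19.png')
E
```

```text
time_s: 26.58
eef_pos: [479.2, -293.0, 332.6]
ee_rot: [0.001, 0.827, 0.563, 0.0]
wrist_force: [-0.4, -0.4, -0.2]
grip_width: 50.3
t 26.575 pos [ 479.2 -293.   332.6] w 50.3 F [-0.4 -0.4 -0.2]
shift now mm [373.8 -73.1  73.2] turn(10deg) [ 0.01  0.   -0.05] | shift after turn [374.4 -69.5  73.6]
grasp pt [ 479.4 -293.2  152.6]
```

View pics/w19.png

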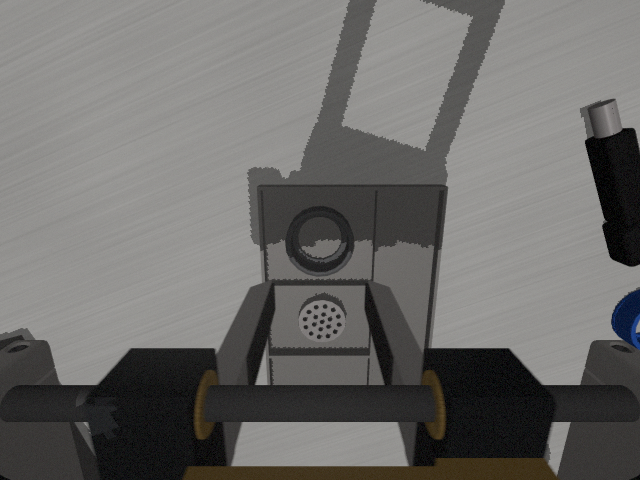

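Collar at (320,240) lies flat in the largest cell. Next the spout.

```bash
python3 -m handwheel '[[0.0534,-0.0104,0,0,0,0,0.1],[0.0534,-0.0104,0,0,0,0,0.1],[0.0534,-0.0104,0,0,0,0,0.1],[0.0534,-0.0104,0,0,0,0,0.1],[0.0534,-0.0104,0,0,0,0,0.1],[0.0534,-0.0104,0,0,0,0,0.1],[0.04,-0.008,0,0,0,0,0.1],[0,0,0,0,0,0,0.1],[0,0,0,0,0,0,0.1]]'
python3 - <<'E'
from h import *
go(548.5,81.5,80,69);save('wrist','w20.png')
E
```

```text
time_s: 27.75
eef_pos: [545.4, 78.0, 313.2]
ee_rot: [-0.009, 0.828, 0.561, -0.011]
wrist_force: [0.4, -0.1, 0.2]
grip_width: 51.5
t 27.75 pos [545.4  78.  313.2] w 51.5 F [ 0.4 -0.1  0.2]
shift now mm [ 4.6  2.5 34.1] turn(10deg) [-0.16  0.04 -0.07] | shift after turn [ 4.3  1.6 34.2]
grasp pt [540.4  78.7 133.2]
```

View pics/w20.png

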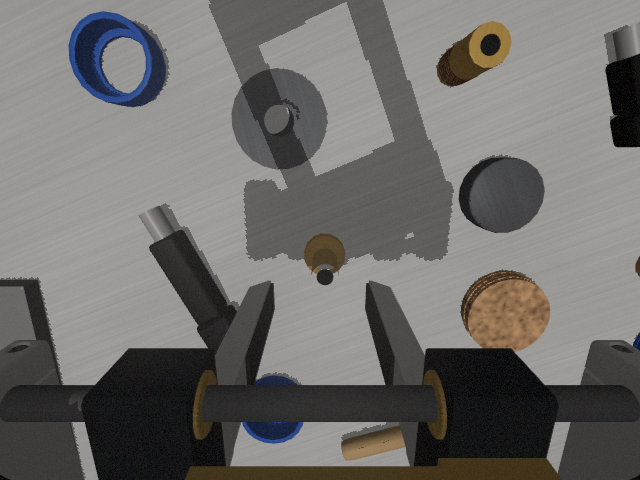

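```bash
python3 - <<'E'
from h import *
d=get_image('wrist'); print(ray(d,325,277,62),ray(d,325,254,4))
E
python3 -m handwheel '[[0.0043,0.0016,0.015,-0.16,0.04,0,0.1],[0,0,0.015,0,0,0,0.1],[0,0,0,0,0,0,0.1],[0,0,0,0,0,0,0.1]]'
python3 - <<'E'
from h import *
go(548.5,81.5,22,69);d=save('wrist','w21.png')
cv2.imwrite('pics/c21.png',cv2.convertScaleAbs(d['image'][200:440,180:480,::-1],alpha=2.2))
E
```

```text
[548.95567601  79.6514736   62.        ] [549.25865557  80.07285664   4.        ]
time_s: 28.35
eef_pos: [548.2, 76.8, 282.6]
ee_rot: [0.001, 0.83, 0.558, 0.0]
wrist_force: [-0.3, 0.2, 0.0]
grip_width: 51.6
t 28.35 pos [548.2  76.8 282.6] w 51.6 F [-0.3  0.2  0. ]
shift now mm [ 4.5 -1.6 61.6] turn(10deg) [ 0.01  0.   -0.12] | shift after turn [ 4.5 -1.4 61.6]
grasp pt [548.5  76.6 102.6]
```

View pics/c21.png

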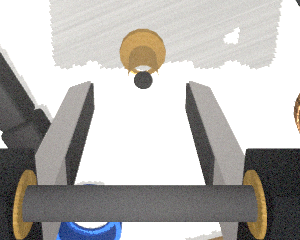

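```bash
python3 -m handwheel '[[0.0036,-0.001,0.015,0,0,-0.1,0.1],[0,0,0.02,0,0,0,0.1],[0,0,0,0,0,0,0.1],[0,0,0,0,0,0,0.1]]'
python3 - <<'E'
from h import *
go(548.7,80.3,22,68.5);d=save('wrist','w22.png')
cv2.imwrite('pics/c22.png',cv2.convertScaleAbs(d['image'][200:440,180:480,::-1],alpha=2.2))
E
```

```text
time_s: 28.9
eef_pos: [549.0, 81.1, 246.7]
ee_rot: [0.001, 0.824, 0.566, 0.001]
wrist_force: [0.1, -0.2, 1.1]
grip_width: 51.7
t 28.9 pos [549.   81.1 246.7] w 51.7 F [ 0.1 -0.2  1.1]
shift now mm [-0.9 -0.1 25.7] turn(10deg) [ 0.02 -0.    0.05] | shift after turn [-0.9 -0.  25.7]
grasp pt [549.6  81.   66.7]
```

View pics/c22.png

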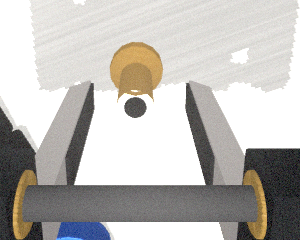

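```bash
python3 -m handwheel '[[-0.001,0,0.015,0,0,0,0.1],[0,0,0.01,0,0,0,0.1],[0,0,0,0,0,0,0.1],[0,0,0,0,0,0,-0.8],[0,0,0,0,0,0,-0.8],[0,0,0,0,0,0,-0.8],[0,0,0,0,0,0,-0.8],[0,0,0,0,0,0,-0.8],[0,0,0,0,0,0,-0.8],[0,0,0,0,0,0,-0.8]]' 30
python3 - <<'E'
from h import *
go(548.7,80.3,22,68.5);d=save('wrist','w23.png')
cv2.imwrite('pics/c23.png',cv2.convertScaleAbs(d['image'][200:440,180:480,::-1],alpha=2.2))
E
```

```text
time_s: 30.2
eef_pos: [549.1, 80.1, 221.3]
ee_rot: [0.002, 0.824, 0.566, 0.002]
wrist_force: [0.3, 0.3, -0.1]
grip_width: 19.5
t 30.2 pos [549.1  80.1 221.3] w 19.5 F [ 0.3  0.3 -0.1]
shift now mm [ 0.1 -0.4  0.3] turn(10deg) [ 0.03 -0.01  0.05] | shift after turn [ 0.1 -0.4  0.3]
grasp pt [550.   80.   41.3]
```

View pics/c23.png

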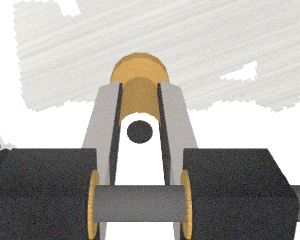

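```bash
python3 -m handwheel '[[0,0,-0.02,0,0,0,-0.8],[0,0,-0.04,0,0,0,-0.8],[0,0,-0.04,0,0,0,-0.8],[0,0,0,0,0,0,-0.8],[0,0,0,0,0,0,-0.8]]'
python3 -c "
from h import *
go(618.2,-347.4,90,68.5)"
```

```text
time_s: 30.88
eef_pos: [547.6, 80.2, 319.8]
ee_rot: [-0.0, 0.824, 0.566, -0.001]
wrist_force: [-0.9, 1.3, -1.6]
grip_width: 19.5
t 30.875 pos [547.6  80.2 319.8] w 19.5 F [-0.9  1.3 -1.6]
shift now mm [-373.8  219.3   30.8] turn(10deg) [-0.01  0.01  0.05] | shift after turn [-372.   222.4   30.8]
grasp pt [547.2  80.1 139.8]
```

```bash
python3 -m handwheel '[[-0.0467,0.0274,0,0,0,0,-0.8],[-0.0467,0.0274,0,0,0,0,-0.8],[-0.0467,0.0274,0,0,0,0,-0.8],[-0.0467,0.0274,0,0,0,0,-0.8],[-0.0467,0.0274,0,0,0,0,-0.8],[-0.0467,0.0274,0,0,0,0,-0.8],[-0.0467,0.0274,0,0,0,0,-0.8],[-0.035,0.021,0,0,0,0,-0.8],[0,0,0,-0.1,0,0,-0.8],[0,0,0,0,0,0,-0.8]]'
python3 - <<'E'
from h import *
go(618.2,-347.4,60,68.5);save('wrist','w24.png')
E
```

```text
time_s: 32.12
eef_pos: [615.8, -343.9, 288.2]
ee_rot: [-0.011, 0.823, 0.568, -0.005]
wrist_force: [0.2, -0.4, -0.8]
grip_width: 19.6
t 32.125 pos [ 615.8 -343.9  288.2] w 19.6 F [ 0.2 -0.4 -0.8]
shift now mm [-2.6  4.2 29.1] turn(10deg) [-0.14 -0.02  0.07] | shift after turn [-2.4  3.5 29.2]
grasp pt [ 612.  -341.7  108.2]
```

View pics/w24.png

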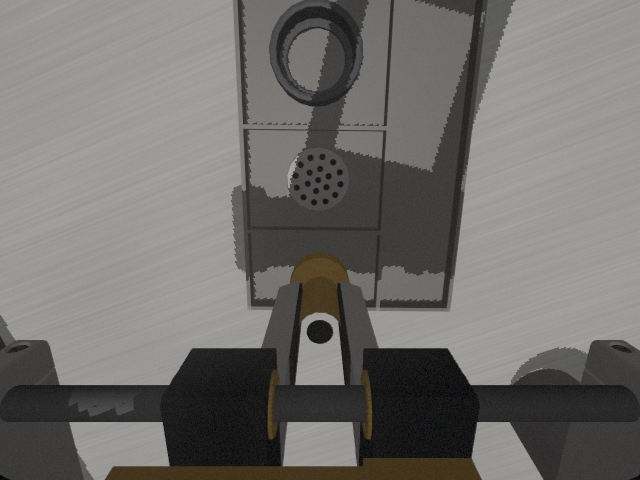

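```bash
python3 -m handwheel '[[-0.0035,0.002,0.015,-0.14,0,0.05,-0.8],[0,0,0.015,0,0,0,-0.8],[0,0,0,0,0,0,-0.8],[0,0,0,0,0,0,-0.8]]'
python3 - <<'E'
from h import *
go(618.2,-347.4,40,68.5);d=save('wrist','w25.png')
cv2.imwrite('pics/c25.png',cv2.convertScaleAbs(cv2.resize(d['image'][100:380,180:480,::-1],None,fx=2,fy=2),alpha=2.2))
E
```

```text
time_s: 32.67
eef_pos: [616.6, -342.3, 257.0]
ee_rot: [-0.002, 0.824, 0.567, 0.001]
wrist_force: [-0.3, 0.3, -1.0]
grip_width: 19.5
t 32.675 pos [ 616.6 -342.3  257. ] w 19.5 F [-0.3  0.3 -1. ]
shift now mm [-4.3  3.3 18. ] turn(10deg) [-0.01 -0.03  0.05] | shift after turn [-4.1  3.3 18. ]
grasp pt [ 616.6 -341.4   77.1]
```

View pics/c25.png

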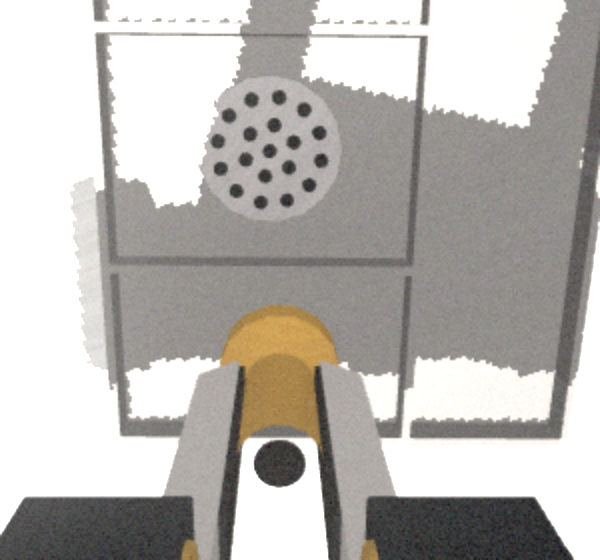

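```bash
python3 - <<'E'
from h import *
d=get_image('wrist')
w=lambda u,v,z:cad(ray(d,180+u/2,100+v/2,z))
print('foot far',w(280,306,37),'c',w(280,362,37),'LR',w(221,360,37),w(339,360,37),'div51.5',w(115,266,16),w(408,268,16),'end 114',w(124,431,16),w(400,432,16),'plate',w(272,148,16))
E
```

```text
foot far [ 61.1 -26.8] c [ 79.4 -26.6] LR [ 78.9 -45. ] [78.6 -8.3] div51.5 [ 54.5 -81.1] [54.3 15.5] end 114 [114.8 -81.4] [114.5  16.5] plate [ 15.8 -29.7]
```

```bash
python3 -m handwheel '[[-0.0055,0.0045,0.01,0,-0.03,0.04,-0.8],[0,0,0.008,0,0,0,-0.8],[0,0,0,0,0,0,-0.8],[0,0,0,0,0,0,-0.8]]'
python3 - <<'E'
from h import *
go(618.2,-347.4,26.5,68.5)
E
```

```text
time_s: 33.28
eef_pos: [619.1, -350.2, 238.5]
ee_rot: [0.0, 0.826, 0.563, -0.001]
wrist_force: [-0.0, -0.1, -1.4]
grip_width: 19.6
t 33.275 pos [ 619.1 -350.2  238.5] w 19.6 F [-0.  -0.1 -1.4]
shift now mm [ 2.3 -1.9 12.9] turn(10deg) [-0.    0.01  0.01] | shift after turn [ 2.3 -1.9 13. ]
grasp pt [ 618.9 -350.4   58.5]
```

```bash
python3 -m handwheel '[[0,0,0.008,0,0,0,-0.8],[0,0,0.004,0,0,0,-0.8],[0,0,0,0,0,0,-0.8],[0,0,0,0,0,0,-0.8]]'
python3 - <<'E'
from h import *
go(618.2,-347.4,26.5,68.5);d=save('wrist','w26.png')
cv2.imwrite('pics/c26.png',cv2.convertScaleAbs(cv2.resize(d['image'][100:380,180:480,::-1],None,fx=2,fy=2),alpha=2.2))
E
```

```text
time_s: 33.78
eef_pos: [619.1, -350.2, 225.7]
ee_rot: [0.0, 0.826, 0.563, -0.001]
wrist_force: [-0.2, 0.6, -0.8]
grip_width: 19.6
t 33.775 pos [ 619.1 -350.2  225.7] w 19.6 F [-0.2  0.6 -0.8]
shift now mm [ 2.3 -1.8  0.2] turn(10deg) [-0.    0.01  0.01] | shift after turn [ 2.3 -1.8  0.2]
grasp pt [ 618.9 -350.3   45.7]
```

View pics/c26.png

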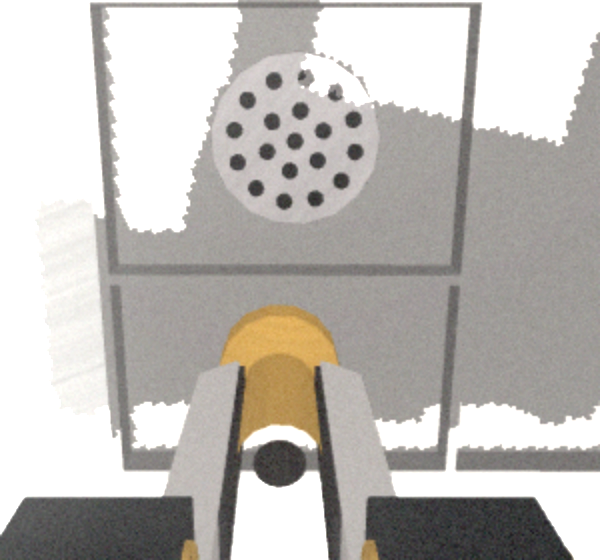

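Spout's foot is centred in the narrow cell. Release.

```bash
python3 -m handwheel '[[0,0,0.001,0,0,0,-0.8],[0,0,0,0,0,0,-0.8],[0,0,0,0,0,0,0],[0,0,0,0,0,0,0],[0,0,0,0,0,0,0],[0,0,0,0,0,0,0],[0,0,-0.03,0,0,0,0],[0,0,-0.04,0,0,0,0],[0,0,-0.04,0,0,0,0],[0,0,0,0,0,0,0],[0,0,0,0,0,0,0]]'
python3 - <<'E'
from h import *
go(531,-32,100,95);save('wrist','w27.png');save('side','d27.png')
E
```

```text
time_s: 35.2
eef_pos: [619.1, -350.0, 337.2]
ee_rot: [-0.0, 0.826, 0.563, -0.001]
wrist_force: [0.0, 0.0, 0.0]
grip_width: 47.1
t 35.2 pos [ 619.1 -350.   337.2] w 47.1 F [0. 0. 0.]
shift now mm [ 263.9 -198.    38.2] turn(10deg) [-0.01  0.   -2.64] | shift after turn [324.4 -60.   38.2]
grasp pt [ 618.8 -350.   157.2]
```

View pics/w27.png

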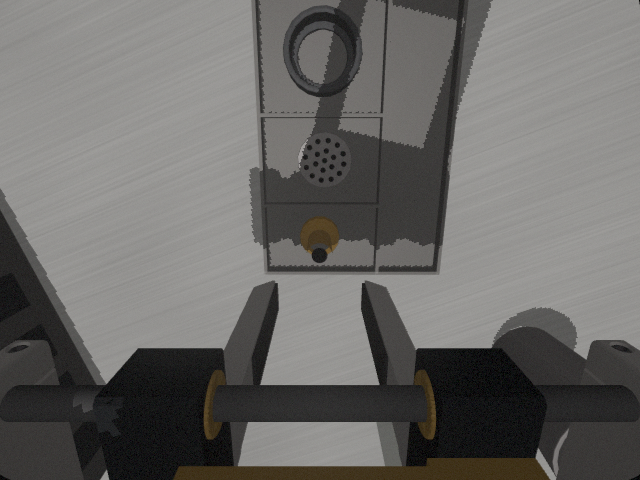

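View pics/d27.png

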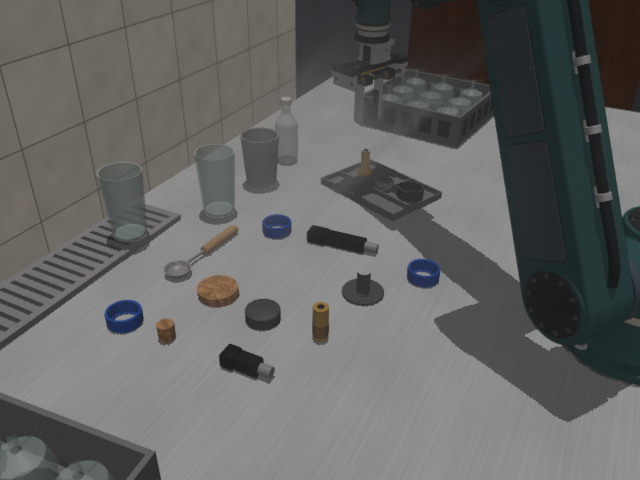

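All three parts are in. Now the long handle: move over it, turn, then measure.

```bash
python3 -m handwheel '[[0.044,-0.033,0,0,0,0,0],[0.044,-0.033,0,0,0,0,0],[0.044,-0.033,0,0,0,0,0],[0.044,-0.033,0,0,0,0,0],[0.044,-0.033,0,0,0,0,0],[0.035,-0.026,0,0,0,0,0],[0,0,0,0,0,-0.9,0],[0,0,0,0,0,-0.9,0],[0,0,0,0,0,-0.8,0],[0,0,0,0,0,0,0],[0,0,0,0,0,0,0]]'
python3 - <<'E'
from h import *
go(531,-32,80,95);save('wrist','w28.png')
E
```

```text
time_s: 36.67
eef_pos: [528.0, -32.4, 317.5]
ee_rot: [-0.016, 0.674, 0.739, -0.007]
wrist_force: [0.1, 0.5, -0.5]
grip_width: 46.8
t 36.675 pos [528.  -32.4 317.5] w 46.8 F [ 0.1  0.5 -0.5]
shift now mm [-0.4  4.3 38.4] turn(10deg) [-0.18 -0.08  0.02] | shift after turn [ 0.1  3.1 38.5]
grasp pt [522.  -30.5 137.6]
```

View pics/w28.png

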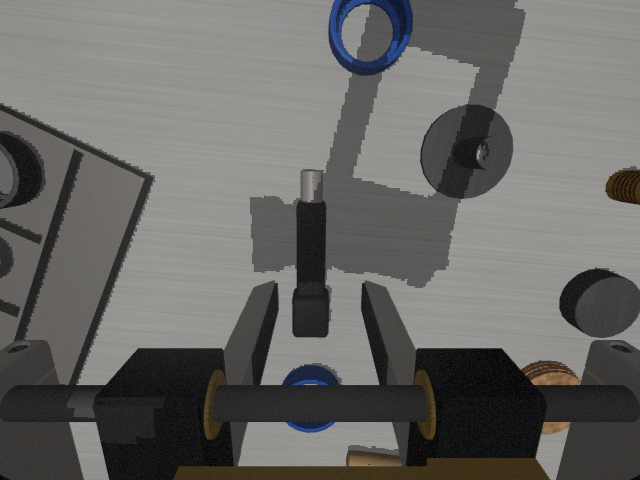

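```bash
python3 - <<'E'
from h import *
d=get_image('wrist')
P=[ray(d,u,v,26)[:2] for u,v in((311,202),(311,290),(310.5,330))]
for p in P:print(p.round(1))
v=P[1]-P[0];print(np.linalg.norm(v),np.degrees(np.arctan2(v[1],v[0])),'origin',P[0]+v/np.linalg.norm(v)*47.5)
E
```

```text
[481.9 -38.8]
[556.5 -32.5]
[593.9 -29.7]
74.78872364354378 4.885295001900694 origin [529.26464156 -34.77883604]
```

```bash
python3 -m handwheel '[[-0.002,0.004,0.03,-0.18,-0.08,0,0],[0,0,0.03,0,0,0,0],[0,0,0,0,0,0,0],[0,0,0,0,0,0,0]]'
python3 - <<'E'
from h import *
go(532,-34,12,95);d=save('wrist','w29.png')
cv2.imwrite('pics/c29.png',cv2.convertScaleAbs(cv2.resize(d['image'][100:400,180:480,::-1],None,fx=1.8,fy=1.8),alpha=2.2))
E
```

```text
time_s: 37.28
eef_pos: [532.2, -34.4, 258.2]
ee_rot: [0.002, 0.675, 0.738, 0.001]
wrist_force: [0.6, 0.1, -0.1]
grip_width: 47.3
t 37.275 pos [532.2 -34.4 258.2] w 47.3 F [ 0.6  0.1 -0.1]
shift now mm [ 0.5 -0.4 47.2] turn(10deg) [0.03 0.01 0.  ] | shift after turn [ 0.4 -0.1 47.2]
grasp pt [533.  -34.7  78.2]
```

View pics/c29.png

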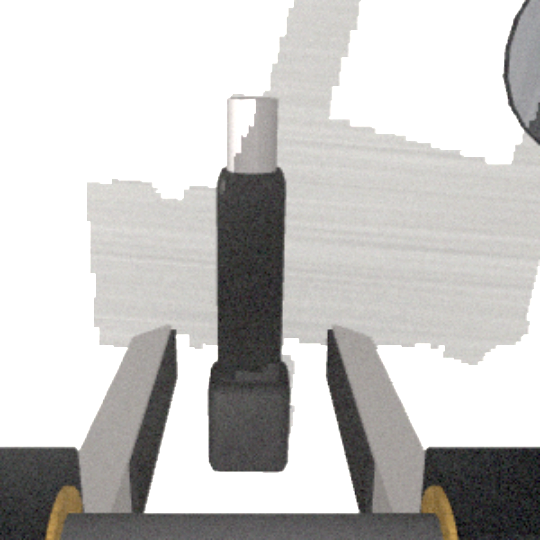

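```bash
python3 - <<'E'
from h import *
d=get_image('wrist')
w=lambda u,v,z:ray(d,180+u/1.8,100+v/1.8,z)[:2].round(1)
print('steel/body',w(251,174,26),'body/head',w(249,366,26),'head end',w(248,465,24))
E
python3 -m handwheel '[[0,0,0.022,0,0,0,0],[0,0,0.02,0,0,0,0],[0,0,0,0,0,0,0],[0,0,0,0,0,0,0]]'
python3 -c "
from h import *
go(532,-34,12,95)"
```

```text
steel/body [482.6 -38.6] body/head [554.5 -33. ] head end [598.8 -29.5]
time_s: 37.88
eef_pos: [534.7, -34.8, 221.8]
ee_rot: [0.007, 0.675, 0.737, 0.004]
wrist_force: [1.3, 0.7, 0.1]
grip_width: 47.0
t 37.875 pos [534.7 -34.8 221.8] w 47.0 F [1.3 0.7 0.1]
shift now mm [ 1.1 -2.8 10.7] turn(10deg) [0.09 0.03 0.  ] | shift after turn [ 1.  -2.6 10.8]
grasp pt [537.6 -35.5  41.8]
```

```bash
python3 -m handwheel '[[0.001,-0.003,0.0105,0.09,0.03,0,0],[0,0,0,0,0,0,0],[0,0,0,0,0,0,0],[0,0,0,0,0,0,-0.7],[0,0,0,0,0,0,-0.7],[0,0,0,0,0,0,-0.7],[0,0,0,0,0,0,-0.7],[0,0,0,0,0,0,-0.7],[0,0,0,0,0,0,-0.7]]' 40
python3 -c "
from h import *
go(532,-34,12,95)"
```

```text
time_s: 39.0
eef_pos: [532.4, -34.3, 213.1]
ee_rot: [0.001, 0.675, 0.737, 0.001]
wrist_force: [-0.3, 0.2, 0.6]
grip_width: 23.7
t 39.0 pos [532.4 -34.3 213.1] w 23.7 F [-0.3  0.2  0.6]
shift now mm [ 0.3 -0.4  2.1] turn(10deg) [0.02 0.   0.  ] | shift after turn [ 0.3 -0.4  2.1]
grasp pt [533.  -34.4  33.2]
```

```bash
python3 -m handwheel '[[0,0,-0.02,0,0,0,-0.7],[0,0,-0.03,0,0,0,-0.7],[0,0,-0.03,0,0,0,-0.7],[0,0,0,0,0,0.9,-0.7],[0,0,0,0,0,0.9,-0.7],[0,0,0,0,0,0.8,-0.7],[0,0,0,0,0,0,-0.7],[0,0,0,0,0,0,-0.7]]'
python3 - <<'E'
from h import *
go(572.3,-244.4,80,68.5);save('wrist','w30.png')
E
```

```text
time_s: 40.0
eef_pos: [530.7, -33.7, 291.4]
ee_rot: [-0.003, 0.827, 0.562, -0.002]
wrist_force: [0.5, -0.1, -1.2]
grip_width: 23.3
t 40.0 pos [530.7 -33.7 291.4] w 23.3 F [ 0.5 -0.1 -1.2]
shift now mm [-180.6  116.4   11.7] turn(10deg) [-0.04  0.   -0.01] | shift after turn [-180.8  115.9   12.4]
grasp pt [529.6 -33.3 111.4]
```

View pics/w30.png

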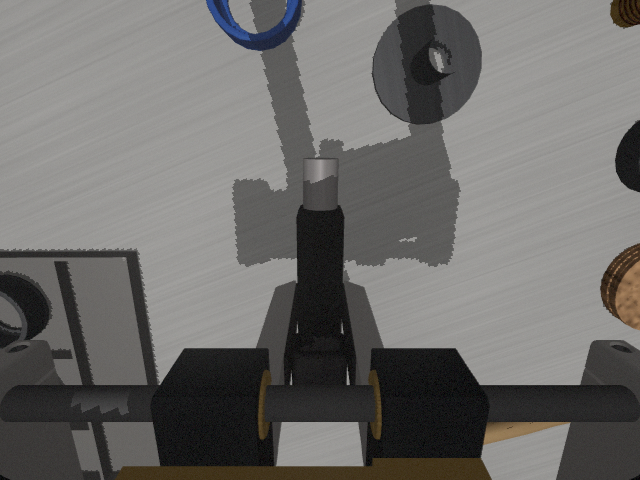

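```bash
python3 -m handwheel '[[-0.045,0.029,0,0,0,0,-0.7],[-0.045,0.029,0,0,0,0,-0.7],[-0.045,0.029,0,0,0,0,-0.7],[-0.04,0.026,0,0,0,0,-0.7],[0,0,0,-0.1,0,0,-0.7],[0,0,0,0,0,0,-0.7],[0,0,0,0,0,0,-0.7]]'
python3 - <<'E'
from h import *
go(572.3,-244.4,45,68.5);d=save('wrist','w31.png')
cv2.imwrite('pics/c31.png',cv2.convertScaleAbs(d['image'][:,:,::-1],alpha=2.0))
E
```

```text
time_s: 40.92
eef_pos: [573.1, -241.3, 288.7]
ee_rot: [0.003, 0.824, 0.567, 0.004]
wrist_force: [0.0, 0.4, -2.4]
grip_width: 23.4
t 40.925 pos [ 573.1 -241.3  288.7] w 23.4 F [ 0.   0.4 -2.4]
shift now mm [-3.2 -0.  44.7] turn(10deg) [ 0.05 -0.01  0.06] | shift after turn [-3.1  0.4 44.7]
grasp pt [ 574.8 -241.6  108.7]
```

View pics/c31.png

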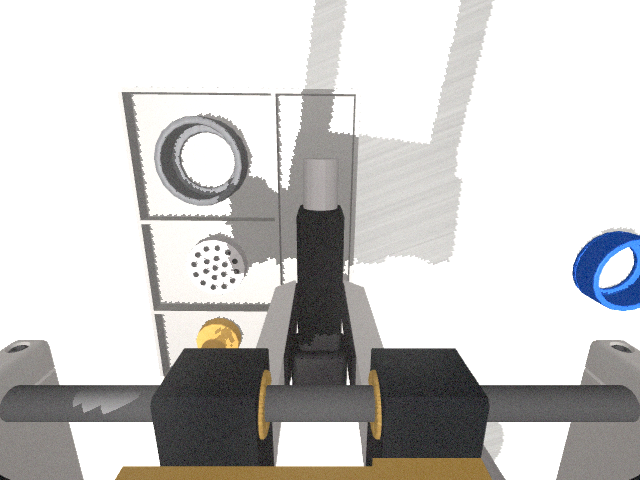

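```bash
python3 -m handwheel '[[-0.003,0,0.02,0.05,0,0.05,-0.7],[0,0,0.022,0,0,0,-0.7],[0,0,0,0,0,0,-0.7],[0,0,0,0,0,0,-0.7]]'
python3 - <<'E'
from h import *
go(572.3,-244.4,18.3,68.5);d=save('wrist','w32.png')
cv2.imwrite('pics/c32.png',cv2.convertScaleAbs(d['image'][:,:,::-1],alpha=2.0))
w=lambda u,v,z:cad(ray(d,u,v,z))
s=get_state();print('handle steel/body junction',w(320.5,208,s['eef_pos'][2]-199-14+26))
E
```

```text
time_s: 41.48
eef_pos: [571.9, -241.0, 243.7]
ee_rot: [-0.002, 0.825, 0.565, 0.0]
wrist_force: [0.1, 0.2, -2.4]
grip_width: 23.7
t 41.475 pos [ 571.9 -241.   243.7] w 23.7 F [ 0.1  0.2 -2.4]
shift now mm [-3.1  1.6 26.4] turn(10deg) [-0.01 -0.01  0.03] | shift after turn [-3.   1.6 26.4]
grasp pt [ 571.7 -240.4   63.7]
handle steel/body junction [-51.3  50.5]
```

View pics/c32.png

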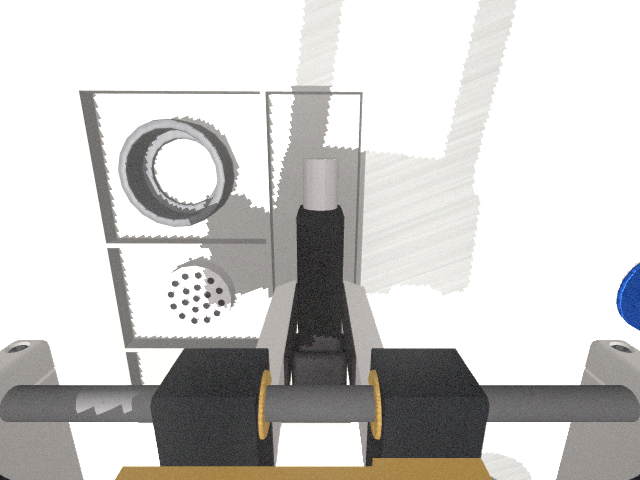

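```bash
python3 -m handwheel '[[-0.0035,0.001,0.012,0,0,0.03,-0.7],[0,0,0.009,0,0,0,-0.7],[0,0,0,0,0,0,-0.7],[0,0,0,0,0,0,-0.7]]'
python3 - <<'E'
from h import *
go(572.3,-244.4,18.3,68.5);d=save('wrist','w33.png')
cv2.imwrite('pics/c33.png',cv2.convertScaleAbs(d['image'][:,:,::-1],alpha=2.0))
E
```

```text
time_s: 42.02
eef_pos: [571.7, -245.1, 222.2]
ee_rot: [-0.001, 0.827, 0.562, 0.001]
wrist_force: [-0.0, -0.5, -2.2]
grip_width: 23.4
t 42.025 pos [ 571.7 -245.1  222.2] w 23.4 F [-0.  -0.5 -2.2]
shift now mm [0.9 0.3 4.9] turn(10deg) [-0.   -0.01 -0.01] | shift after turn [0.9 0.3 4.9]
grasp pt [ 571.7 -244.7   42.2]
```

View pics/c33.png

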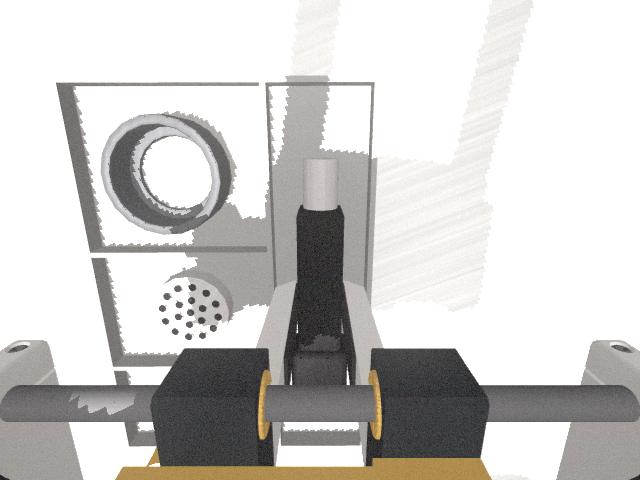

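```bash
python3 -m handwheel '[[0,0,0.0045,0,0,0,-0.7],[0,0,0,0,0,0,-0.7],[0,0,0,0,0,0,-0.7]]'
python3 -m handwheel '[[0,0,0,0,0,0,-0.2],[0,0,0,0,0,0,-0.2],[0,0,0,0,0,0,-0.2],[0,0,-0.03,0,0,0,-0.2],[0,0,-0.05,0,0,0,-0.2],[0,0,-0.05,0,0,0,-0.2],[0,0,0,0,0,0,-0.2],[0,0,0,0,0,0,-0.2]]'
python3 - <<'E'
from h import *
go(572.3,-244.4,18.3,68.5);d=save('wrist','w34.png')
cv2.imwrite('pics/c34.png',cv2.convertScaleAbs(d['image'][:,:,::-1],alpha=1.8))
save('side','d34.png')
E
```

```text
time_s: 42.45
eef_pos: [571.9, -245.1, 218.0]
ee_rot: [-0.001, 0.827, 0.562, 0.001]
wrist_force: [-0.4, -0.1, -2.5]
grip_width: 23.8
time_s: 43.45
eef_pos: [571.6, -245.3, 352.0]
ee_rot: [-0.0, 0.827, 0.562, 0.001]
wrist_force: [0.4, -0.3, -0.6]
grip_width: 37.8
t 43.45 pos [ 571.6 -245.3  352. ] w 37.8 F [ 0.4 -0.3 -0.6]
shift now mm [8.000e-01 1.000e-01 1.347e+02] turn(10deg) [ 0.01 -0.01 -0.01] | shift after turn [  1.1   0.3 134.7]
grasp pt [ 572. -245.  172.]
```

View pics/c34.png

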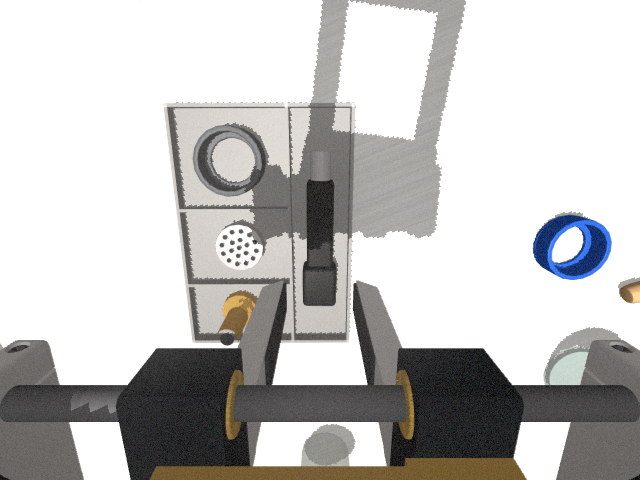

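```bash
python3 - <<'E'
from h import *
d=get_image('wrist'); D=get_image('side')
P=[ray(d,u,v,16)[:2] for u,v in((166,104),(353,104),(348,341),(195,341))]
c=sum(P)/4; v=(P[2]+P[3]-P[0]-P[1]); a=np.arctan2(v[1],v[0]); R=np.array([[np.cos(a),np.sin(a)],[-np.sin(a),np.cos(a)]])
print('caddy',c.round(1),np.degrees(a).round(1),'size',[np.linalg.norm(P[i]-P[(i+1)%4]).round() for i in range(4)])
w=lambda u,v,z:(R@(ray(d,u,v,z)[:2]-c)).round(1)
print('collar',w(229,160,28),'plate',w(240,247,16),'spout foot',w(240,307,6),'handle ends',w(320,152,24),w(320,285,30))
a0=cv2.imread('pics/side0.png');b=cv2.imread('pics/d34.png')
for n,(x,y,ww,h) in dict(short=(210,335,75,55),shank=(305,295,35,50),plug=(238,292,50,45)).items():
    print(n,cv2.absdiff(a0[y:y+h,x:x+ww],b[y:y+h,x:x+ww]).max(2).mean().round(1))
    t=a0[y+4:y+h-4,x+4:x+ww-4]; r=cv2.matchTemplate(b[y-12:y+h+12,x-12:x+ww+12],t,cv2.TM_CCOEFF_NORMED); m=cv2.minMaxLoc(r); print(m[1],np.array(m[3])-16)
cv2.imwrite('pics/c34d.png',cv2.convertScaleAbs(cv2.resize(b[140:400,200:460],None,fx=2.3,fy=2.3),alpha=1.8))
E
```

```text
caddy [ 554.7 -291.1] -21.3 size [np.float64(159.0), np.float64(229.0), np.float64(159.0), np.float64(229.0)]
collar [-69.1 -26.6] plate [ 12.3 -25.5] spout foot [ 80.5 -32.5] handle ends [-75.2  51.1] [45.9 50.6]
short 1.6
0.9998176693916321 [0 0]
shank 1.7
0.9997798204421997 [0 0]
plug 1.6
0.9997596740722656 [0 0]
```

View pics/c34d.png

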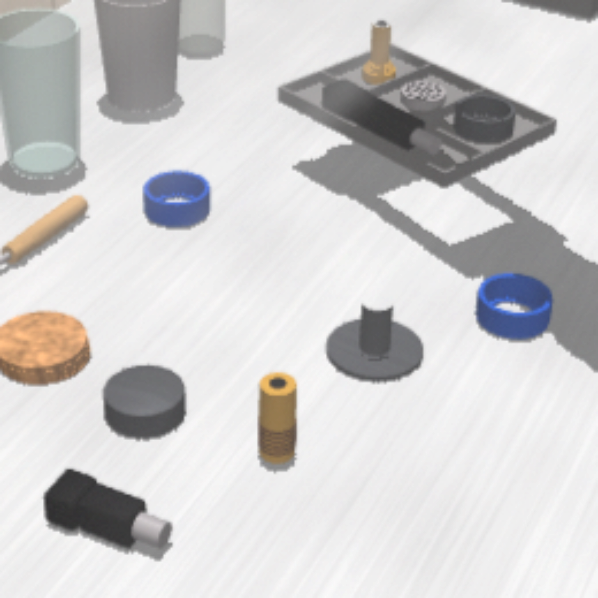

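All parts are seated and the look-alikes have not moved. Handing in.

```bash
python3 -c "
from station import *
print(job_done())"
```

```text
the job is handed in; nothing more can be done
None
```

The job is done and handed in at about 44 s of the 136 s allowed; no verdict was reported.

I lowered the collar over the post, and the pictures showed the plate left on the pin and the collar down on the foot. Then I packed the plate, collar, spout and long handle into the caddy and backed the open gripper clear.

**Last checks**, measured by the wrist camera in the caddy frame:

| Part | Measured x, y (mm) | Target centre x, y (mm) |
|---|---|---|
| Collar | −69, −27 | −69, −28.5 |
| Plate | 12, −26 | 14, −28.5 |
| Spout | 81, −33 | 83, −28.5 |
| Long handle | along the trough, y 51 | y 51.5 |

- **Seating:** all four parts look flat or upright in the final views. I did not measure tilt or height separately.
- **Look-alikes:** the short handle, shank and plug show zero pixel shift from the first side picture.
- **Disagreement:** the wrist camera put the caddy about 5 mm away from where the scene and side cameras put it. I placed the parts by the wrist camera, and the final pictures show every part within its own cell.

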